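# Shut a slotted stop valve with a flat screwdriver

### The job

The stop valve on the copper pipe has been left a little open. Take the flat screwdriver from the rack, rest its blade only lightly on the valve's slotted spindle and feel round until it drops into the slot, then turn clockwise until the valve is fully shut on its seat, without forcing it. Hang the screwdriver back upright in a free notch of the rack, without disturbing the other screwdriver.

Things in the scene. Friction and masses are not known exactly. Their poses are not given: they have to be found in the camera images.
- driver_tip (a point): Tip of the flat screwdriver's blade, on its axis; z points from tip to handle, x along the blade's 12 mm width (blade 2.4 mm thick, 11 mm long). Shaft 6.4 mm thick; handle 29 mm square-ish, from 116 to 206 mm above the tip, sides along x and y. It hangs upright in a rack notch, handle foot on the bar, tip 19 mm above the bench. About 0.11 kg.
- driver_grip (a point): Point on the axis of the flat screwdriver's handle where it is best held, 25 mm below the handle's top end and 181 mm above the blade's tip; same axes as driver_tip. The handle is 29 mm across here.
- valve_top (a point): Centre of the top face of the valve's upright brass spindle, 80 mm above the bench; y runs along the 22 mm copper pipe (towards the gauge), z up. The spindle is 16 mm wide with a straight slot across it, 3.4 mm wide, 4 mm deep. The pipe is on a 100 x 300 mm board fixed to the bench; the 50 mm dial gauge at its +y end is lower than the spindle.
- valve_spindle (a joint): How far the spindle has been turned: it grows clockwise seen from above and ends at 1.60, shut on its seat. It starts a little open, at 0.5 to 0.9, and turns with a drag of about 0.1 N m; light rubbing does not move it. The slot's direction is not tied to this angle: it starts within about 0.9 rad of the pipe's line (y of valve_top), to either side, and must be seen or felt.
- rack_top (a point): Middle of the wooden rack's bar, on its top face, 135 mm above the bench; x to the back, y to the left along the bar, z up. Three notches at y = -75, 0 and 75 mm, 12 mm wide, open to the front, from x = -38 mm (front edge) to 7 mm: tools slide in and out forwards (the flat blade will not pass up through). End boards at y = +-116 mm, 90 mm deep, as high as the bar.
- cross_driver: The other screwdriver, cross-pointed, hanging in another notch of the rack: shorter, its shaft ends 87 mm below the bar's top; handle 29 mm across, 85 mm tall. Origin at its tip, z up along its axis.

How it is judged:
On the way, in this order (a step that is already met when the one before it is completed fails the run):
1. the screwdriver's blade is down in the slot of the valve's spindle (horizontal distance between driver_tip and valve_top below 0.004 m and z of driver_tip in the frame of valve_top below -0.0022 m and angle between driver_tip's own z axis and vertical below 0.15 rad), for 0.1 s.
2. the valve is shut with the blade in the slot (all of step 1 and value of joint valve_spindle above 1.53 rad), for 0.1 s.
At the end, for the whole second after the job is handed in: The valve is shut (spindle angle above 1.53 rad) and the flat screwdriver hangs still and upright (within 0.1 rad) in a notch of the rack, its handle's foot resting on the bar and its shaft no more than 30 mm in front of the bar's middle line (value of joint valve_spindle above 1.53 rad and x of driver_tip in the frame of rack_top between -0.03 and 0.009 m and y of driver_tip in the frame of rack_top between -0.09 and 0.09 m and z of driver_tip in the frame of rack_top between -0.12 and -0.112 m and angle between driver_tip's own z axis and vertical below 0.1 rad and linear speed of flat_driver below 0.02 m/s); the robot touches nothing.
It fails at once if the blade is pressed down hard on the spindle or in its slot (contact force between flat_driver and slot_floor above 25 N or contact force between flat_driver and head_face_right above 15 N or contact force between flat_driver and head_face_left above 15 N).
It fails at once if the valve is forced: the blade bears on it with far more than turning needs (contact force between flat_driver and pipe_set above 150 N).
It fails at once if the other screwdriver is disturbed (distance of cross_driver from where it was at the start of the episode above 0.015 m).
It also fails if it takes over 72 s, if anything falls off the work surface, if the arm or the gripper's body presses on something with over 40 N, if the wrist force passes 120 N, or if a joint passes its speed limit or range.

### The arm

A 6-joint arm with a two-finger parallel gripper is mounted at the origin on a cart in front of the work surface, level with it; the furniture and walls round the work are solid. World frame = base frame: x ahead of the robot, y to its left, z up, the work surface at z = 0. Lengths are in m, angles in rad, forces in N, time in s.
With the tool pointing down it reaches from about 0.4 to 0.825 m from the base axis. Payload 7 kg.
Tool frame: the origin (TCP) lies between the finger pads; the fingertips stand 8 mm ahead of it and the grasp point (between the pads) lies 11 mm behind it; y points along the fingers, x is the direction in which the jaws open and shut, and the axes are right-handed (so a half turn about y gives the same grasp; the last joint's range is limited). The gripper opens to 85 mm and grips with 20 to 120 N. Pads are 22 mm wide; open, the fingers measure 114 mm over their backs; the gripper's body (76 mm by 85 mm) begins 54 mm behind the grasp point. The pads swing forward as they close: fully open they stand 13 mm farther back than shut.
Start: joints at [1.531, 0.359, 0.012, 0, -1.224, -0.288], TCP at [0.217, 0.639, 0.239] pointing down, gripper open.
Joint ranges: [-3.07, 3.07], [-1.43, 2.12], [-1.02, 1.25], [-3.03, 1.67], [-3.05, -0], [-3.03, 3.03]. Speed limits (rad/s): [2.39, 2.39, 3.01, 3.14, 3.14, 3.14].

### API

Orientations are given as a rotation vector (axis times angle).
In Python, from bench import r, viewer gives the robot as it stands.
- The arm moves only by the shell command python3 -m inch 'ROWS' [FORCE]. ROWS is JSON, a list that holds one entry, the list of rows, each a list of 5 numbers: the shift along the tool's x, y, z in units of 30 mm (1.0 is 30 mm), then the turn about the tool's y in units of 6 degrees (1.0 is 6 degrees), then the closure, from 0 (fully open) to 1 (shut). A call has 1 to 12 rows; each row is the pose to reach, as a shift and turn from the pose measured when the call began, along the tool's axes at that moment; what a row does not reach only later rows make up. A row lasts 1/8 s, in which the tool goes at most 62.5 mm and 10.7 degrees, less where a joint would pass 70% of its speed; a pose out of reach is approached as far as the arm can. A call with a gripper value outside its range is refused whole. The fingers move at their own pace and stop on an object; FORCE is the grip in N (left out, the last holds). Time passes only in rows, so rows that repeat a pose let the fingers close. It gives the time, the measured TCP pose, the force and the opening at its end, in the units of the state.
- r.state(): the state, without advancing time (a new reading comes with each control period).
- viewer.snapshot(name): name is "scene" or "top" or "wrist"; returns the picture (480x640x3 uint8, red, green, blue); there is no depth.
- viewer.camera_model(name): a dict with "intrinsics" (3x3 intrinsics, pixels), "distortion" ([k1, k2, p1, p2, k3] as OpenCV has them; the pictures are not rectified), "T" (4x4, takes a point from camera to world coordinates). Camera axes: x right, y down, z forward; pixel columns grow to the right and rows downward; lengths in m; the calibration is good to about 2 mm. A picture is of the moment at which its call begins: read the wrist's pose just before it. camera_model takes no time and is no camera call; for the wrist camera it gives the pose at the moment of the call.
- r.job_done(): hands the job in, once; it reports no verdict.
The state is a dict: "time_s": time; "q": joint angles; "dq": joint speeds; "joint_torque": joint torques, N m; "tool_pos": TCP position; "tcp_rot": TCP orientation; "contact_force": force on the tool from outside, world axes, zero at the start; "wrist_torque": the same for the moment, N m; "opening": finger opening in m.
Only numpy, scipy, OpenCV 4.12 (cv2) and the standard library are available. Lean on these libraries where they do the work, as an engineer would, in place of code of your own. Each camera call takes 0.05 s, during which the arm holds its last target. There are 200 camera calls.

## Working session

There is one attempt and no reset: what is moved stays moved. The work goes in short steps, Python scripts to look and compute and a shell command to move; the robot and the scene stay as the last step left them, time stands still between calls to the robot, and variables do not carry over. Pictures are saved under pics/ and viewed, on a budget of 10 in all, crops included, one or two more only if the job needs it, and the job is handed in when it is done.

```bash
ls; mkdir -p pics; python3 - <<'E'
from bench import r, viewer
import cv2,numpy as np
np.set_printoptions(precision=4,suppress=True)
s=r.state();print(s)
for n in ("scene","top"):
    im=viewer.snapshot(n);cv2.imwrite(f"pics/{n}0.png",im[:,:,::-1]);m=viewer.camera_model(n);print(n,m)
E
```

```text
pics
{'time_s': 0.0, 'q': array([ 1.5311,  0.3594,  0.0111, -0.0004, -1.2241, -0.2881]), 'dq': array([-0.0005,  0.0008, -0.001 ,  0.0012, -0.0003, -0.0008]), 'joint_torque': array([  0.0013, -58.3312,  29.3438,   6.9373,  -0.0056,   0.    ]), 'tool_pos': array([0.2172, 0.6386, 0.2384]), 'tcp_rot': array([-1.0372,  1.4459, -1.4477]), 'contact_force': array([-0.6233,  0.062 , -0.2876]), 'wrist_torque': array([ 0.0125, -0.015 ,  0.0054]), 'opening': 0.08530604136757562}
scene {'intrinsics': array([[590.3248,   0.    , 316.2707],
       [  0.    , 590.3248, 248.4966],
       [  0.    ,   0.    ,   1.    ]]), 'distortion': array([0.0439, 0.    , 0.    , 0.    , 0.    ]), 'T': array([[ 0.6666, -0.5194,  0.5347,  0.033 ],
       [-0.7453, -0.4495,  0.4925, -0.6555],
       [-0.0154, -0.7268, -0.6867,  0.8264],
       [ 0.    ,  0.    ,  0.    ,  1.    ]])}
top {'intrinsics': array([[543.2574,   0.    , 321.8262],
       [  0.    , 543.2574, 236.3047],
       [  0.    ,   0.    ,   1.    ]]), 'distortion': array([-0.1082,  0.    ,  0.    ,  0.    ,  0.    ]), 'T': array([[ 0.0024, -0.9863,  0.165 ,  0.3911],
       [-1.    , -0.0031, -0.0041, -0.1781],
       [ 0.0045, -0.165 , -0.9863,  1.1939],
       [ 0.    ,  0.    ,  0.    ,  1.    ]])}
```

View pics/scene0.png

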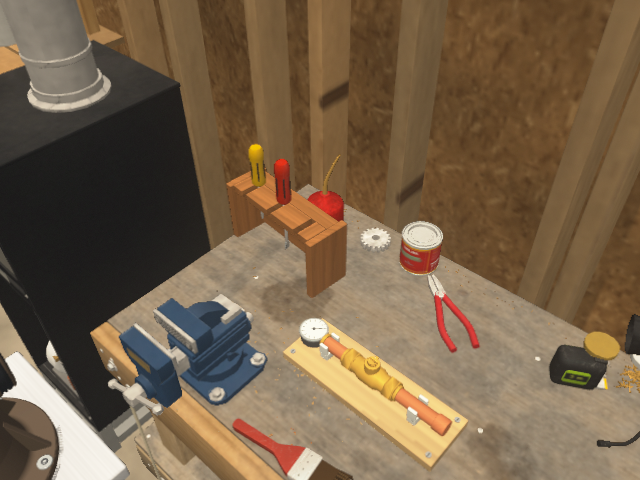

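View pics/top0.png

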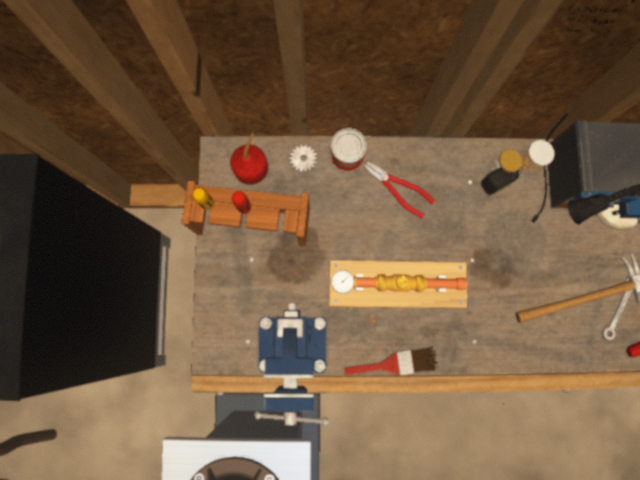

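```bash
cat > h.py <<'E'
import cv2,numpy as np
from scipy.spatial.transform import Rotation as R
from bench import r, viewer
np.set_printoptions(precision=4,suppress=True)
def ray(m,uv):
    p=cv2.undistortPoints(np.array([[uv]],float),m["intrinsics"],m["distortion"])[0,0]
    d=m["T"][:3,:3]@[p[0],p[1],1.]
    return m["T"][:3,3],d
def onz(m,uv,z):
    o,d=ray(m,uv); return o+d*(z-o[2])/d[2]
def proj(m,P):
    T=np.linalg.inv(m["T"]); rv=cv2.Rodrigues(T[:3,:3])[0]
    return cv2.projectPoints(np.array(P,float).reshape(-1,3),rv,T[:3,3],m["intrinsics"],m["distortion"])[0][:,0]
def tri(a,b):
    A=[];B=[]
    M=np.zeros((3,3));v=np.zeros(3)
    for m,uv in (a,b):
        o,d=ray(m,uv);d=d/np.linalg.norm(d);P=np.eye(3)-np.outer(d,d);M+=P;v+=P@o
    return np.linalg.solve(M,v)
E
python3 - <<'E'
from h import *
s=cv2.imread("pics/scene0.png");t=cv2.imread("pics/top0.png")
a=cv2.resize(s[135:305,215:360],None,fx=3.5,fy=3.5,interpolation=cv2.INTER_CUBIC)
b=cv2.resize(t[170:250,175:320],None,fx=3.5,fy=3.5,interpolation=cv2.INTER_CUBIC)
c=np.zeros((595,290,3),np.uint8)
b=cv2.rotate(b,cv2.ROTATE_90_CLOCKWISE); c[:b.shape[0],:b.shape[1]]=b
cv2.imwrite("pics/crop1.png",np.hstack([a,c]));print(a.shape,b.shape)
mt=viewer.camera_model("top");ms=viewer.camera_model("scene")
print("valve",onz(mt,(402,283),.08),onz(mt,(402,283),.08), "tri",tri((mt,(402,282)),(ms,(372,363))))
for n,im in (("t",t),("s",s)):
  hsv=cv2.cvtColor(im,cv2.COLOR_BGR2HSV)
  for c,lo,hi in (("brass",(19,140,120),(29,255,255)),("red",(0,190,60),(6,255,255))):
    k=cv2.inRange(hsv,lo,hi);nn,_,st,ce=cv2.connectedComponentsWithStats(k)
    for i in range(1,nn):
        if st[i,4]>60: print(n,c,st[i],ce[i])
E
```

```text
(595, 508, 3) (508, 280, 3)
valve [ 0.4806 -0.3479  0.08  ] [ 0.4806 -0.3479  0.08  ] tri [ 0.4841 -0.3499  0.0725]
t brass [500 150  21  22 343] [510.3528 160.3848]
t brass [193 188  18  21 204] [200.9363 196.8382]
t brass [377 275  49  15 458] [401.3341 282.7707]
t red [231 145  36  38 990] [248.9525 164.5747]
t red [390 176  44  27 169] [412.5444 187.7041]
t red [384 182  39  35 166] [401.4036 199.5663]
t red [232 192  18  21 242] [240.5289 201.3926]
t red [627 343  13  13 126] [633.8968 349.754 ]
t red [373 355  25  18 184] [388.5054 364.2065]
s brass [248 144  17  43 495] [256.5131 163.3838]
s brass [584 332  36  28 746] [601.5737 345.3271]
s brass [ 341  348   62   52 1343] [370.65   372.4654]
s red [274 159  17  46 507] [281.8067 179.8501]
s red [308 191  35  30 637] [328.4144 203.54  ]
s red [401 250  28  22 279] [416.6201 261.3943]
s red [436 296   6  21  78] [438.3846 306.0897]
```

View pics/crop1.png

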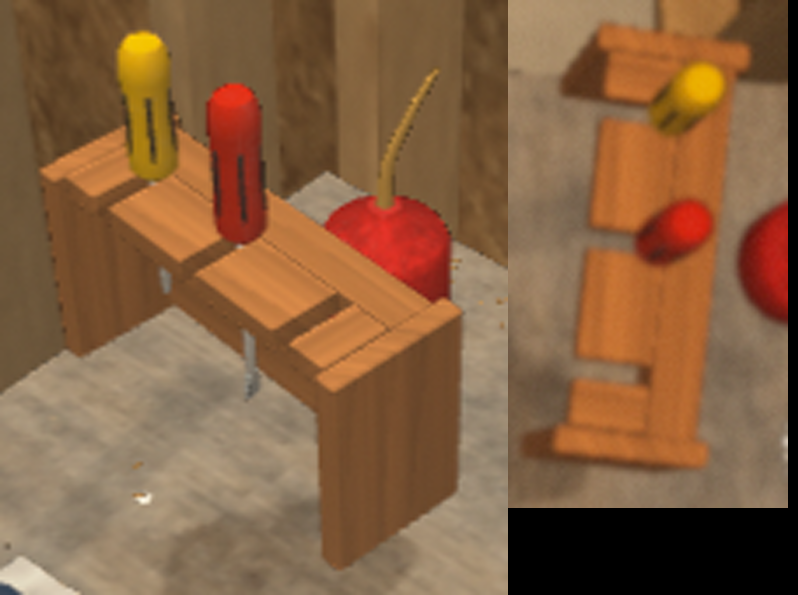

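```bash
python3 - <<'E'
from h import *
mt=viewer.camera_model("top");ms=viewer.camera_model("scene")
S=lambda x,y:(215+(x-1.25)/3.5+0,135+(y-1.25)/3.5)
def Tp(x,y): 
    x-=508; return (175+(y-1.25)/3.5,170+(279-x-1.25)/3.5)
for n,p in (("Rf",(320,390)),("Rb",(462,310)),("Lf",(42,176)),("Lb",(172,118)),):
    print("s",n,onz(ms,S(*p),.135))
for n,p in (("Rb",(706,466)),("Rf",(555,450)),("Rf2",(557,430)),("Lf2",(600,45)),("Lf",(603,25)),("Lb",(748,45)),("notchmouth mid",(588,241)),("mouth R",(573,371)),("mouth L",(598,108)),("yellow foot",(668,120)),("red foot",(655,247))):
    print("t",n,onz(mt,Tp(*p),.135))
print("red foot s",onz(ms,S(240,238),.135),"yel",onz(ms,S(152,177),.135))
top=tri((mt,Tp(692,218)),(ms,S(233,92)));print("redtop",top)
print("yeltop",tri((mt,Tp(704,84)),(ms,S(143,40))))
print("red tip z: ", tri((ms,S(250,397)),(ms,S(250,397.))) if 0 else onz(ms,S(250,397),.019), onz(ms,S(250,397),.048))
E
```

```text
s Rf [ 0.5644 -0.1424  0.135 ]
s Rb [ 0.6558 -0.1569  0.135 ]
s Lf [0.5913 0.0901 0.135 ]
s Lb [0.6763 0.0746 0.135 ]
t Rb [ 0.6566 -0.1541  0.135 ]
t Rf [ 0.5689 -0.1457  0.135 ]
t Rf2 [ 0.57   -0.1344  0.135 ]
t Lf2 [0.5942 0.0856 0.135 ]
t Lf [0.5959 0.0973 0.135 ]
t Lb [0.6814 0.0897 0.135 ]
t notchmouth mid [ 0.5875 -0.0269  0.135 ]
t mouth R [ 0.5791 -0.1009  0.135 ]
t mouth L [0.5931 0.0493 0.135 ]
t yellow foot [0.634 0.044 0.135]
t red foot [ 0.6264 -0.0293  0.135 ]
red foot s [ 0.6237 -0.0304  0.135 ] yel [0.6303 0.0435 0.135 ]
redtop [ 0.6273 -0.0269  0.2247]
yeltop [0.6345 0.0454 0.2209]
red tip z:  [ 0.6232 -0.0301  0.019 ] [ 0.602  -0.0525  0.048 ]
```

```bash
python3 - <<'E'
from h import *
mt=viewer.camera_model("top");ms=viewer.camera_model("scene")
print("stove corner",tri((mt,(38,155)),(ms,(180,85))), "pipe base at z",onz(ms,(68,95),.15),onz(ms,(68,95),.0))
s=r.state();Rm=R.from_rotvec(s["tcp_rot"]).as_matrix();print(Rm)
D=np.array([.626,-.03,.36])-s["tool_pos"];print("shift units",Rm.T@D/.03)
xa=Rm[:,0];print("jaw yaw deg",np.degrees(np.arctan2(xa[1],xa[0])))
E
```

```text
stove corner [0.7217 0.3803 0.1915] pipe base at z [0.5691 0.6037 0.15  ] [0.688 0.883 0.   ]
[[-0.322  -0.0003  0.9467]
 [-0.9467 -0.0014 -0.322 ]
 [ 0.0014 -1.      0.0002]]
shift units [16.7197 -4.0236 20.0783]
jaw yaw deg -108.78512420318565
```

```bash
python3 -m inch '[[[0,-4,0,0,0],[0,-4,0,0,0],[1.4,-4,1.6,0,0],[2.8,-4,3.2,0,0],[4.2,-4,4.8,0,0],[5.6,-4,6.4,0,0],[7,-4,8,0,0],[8.4,-4,9.6,0,0],[9.8,-4,11.2,0,0],[11.2,-4,12.8,0,0],[12.6,-4,14.4,0,0],[14,-4,16,0,0]]]'
python3 - <<'E'
from h import *
s=r.state();Rm=R.from_rotvec(s["tcp_rot"]).as_matrix();print(s["q"],s["tool_pos"],s["time_s"])
D=np.array([.60,-.03,.36])-s["tool_pos"];print("shift units",Rm.T@D/.03)
E
```

```text
time_s: 1.6
tool_pos: [0.5305, 0.0958, 0.3591]
tcp_rot: [-1.037, 1.446, -1.447]
contact_force: [0.8, 1.0, 0.8]
opening: 0.0855
[ 0.543   0.0773 -0.0839  0.0009 -1.4106  0.6999] [0.5305 0.0958 0.3591] 1.6
shift units [ 3.2245 -0.026   3.5423]
```

```bash
python3 -m inch '[[[1.6,0,1.8,0,0],[3.2,0,3.5,-1,0],[3.2,0,3.5,-2.2,0],[3.2,0,3.5,-2.2,0]]]'
python3 - <<'E'
from h import *
m=viewer.camera_model("wrist");im=viewer.snapshot("wrist");cv2.imwrite("pics/w1.png",im[:,:,::-1])
s=r.state();print(s["q"],s["tool_pos"],s["contact_force"]);print(m)
print(proj(m,[[.626,-.03,.225],[.4825,-.349,.08]]))
E
```

```text
time_s: 2.1
tool_pos: [0.5992, -0.0304, 0.3581]
tcp_rot: [-1.163, 1.283, -1.283]
contact_force: [0.3, -0.3, -0.4]
opening: 0.085
[ 0.277   0.1838  0.0395  0.0008 -1.4285  1.1931] [ 0.5989 -0.0294  0.3584] [0.1099 0.165  0.3371]
{'intrinsics': array([[368.659 ,   0.    , 317.5373],
       [  0.    , 368.659 , 240.4254],
       [  0.    ,   0.    ,   1.    ]]), 'distortion': array([-0.0631,  0.    ,  0.    ,  0.    ,  0.    ]), 'T': array([[-0.0988, -0.9512, -0.2924,  0.6729],
       [-0.9951,  0.095 ,  0.0273, -0.0377],
       [ 0.0018,  0.2937, -0.9559,  0.4915],
       [ 0.    ,  0.    ,  0.    ,  1.    ]])}
[[312.7053 195.3167]
 [582.2023 265.2191]]
```

View pics/w1.png

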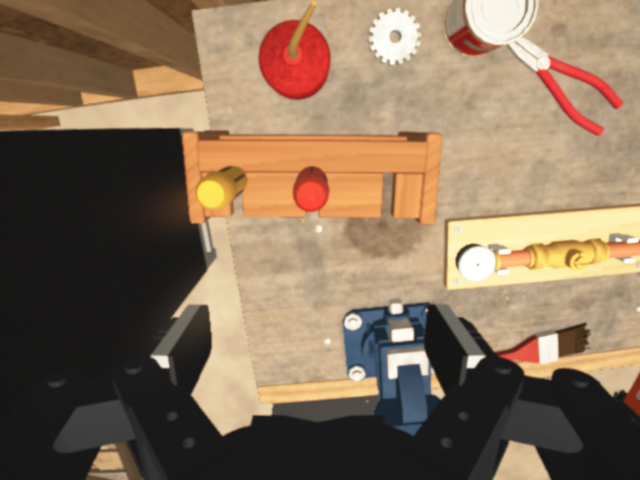

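```bash
python3 - <<'E'
from h import *
t=cv2.imread("pics/w1.png")
a=cv2.resize(t[160:220,280:345],None,fx=6,fy=6,interpolation=cv2.INTER_CUBIC)
b=cv2.resize(t[225:285,545:610],None,fx=6,fy=6,interpolation=cv2.INTER_CUBIC)
cv2.imwrite("pics/crop2.png",np.hstack([a,b]))
E
```

```text
(no output)
```

View pics/crop2.png

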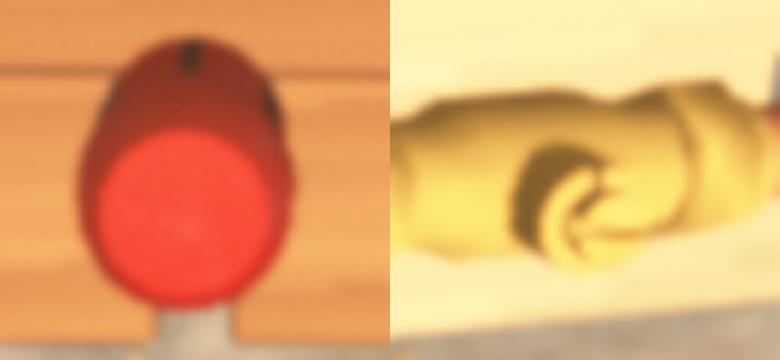

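```bash
python3 -m inch '[[[-0.1,0,0.88,0,0.38],[-0.1,1,0.88,0,0.38],[-0.1,2,0.88,0,0.38],[-0.1,2.5,0.88,0,0.38],[-0.1,3,0.88,0,0.38],[-0.1,3.5,0.88,0,0.38],[-0.1,4,0.88,0,0.38],[-0.1,4.5,0.88,0,0.38],[-0.1,5,0.88,0,0.38],[-0.1,5.5,0.88,0,0.38],[-0.1,5.65,0.88,0,0.38],[-0.1,5.65,0.88,0,0.38]]]' 40
python3 - <<'E'
from h import *
m=viewer.camera_model("wrist");im=viewer.snapshot("wrist");cv2.imwrite("pics/w2.png",im[:,:,::-1])
s=r.state();print(s["q"],s["tool_pos"],s["contact_force"],s["opening"])
E
```

```text
time_s: 3.65
tool_pos: [0.6252, -0.0294, 0.1887]
tcp_rot: [-1.163, 1.284, -1.283]
contact_force: [0.4, 0.5, 0.7]
opening: 0.0531
[ 0.2651  0.3152 -0.1707  0.0012 -1.0865  1.2047] [ 0.6255 -0.0293  0.1892] [-0.0302  0.072  -0.4671] 0.05293735153898545
```

View pics/w2.png

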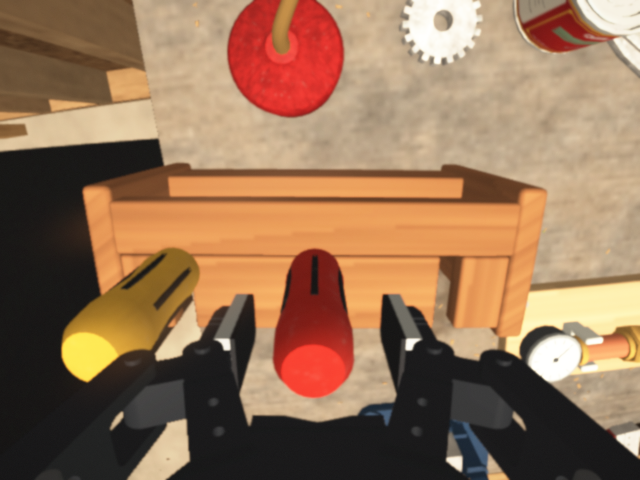

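```bash
python3 -m inch '[[[0,0,0,0,0.7],[0,0,0,0,0.8],[0,0,0,0,0.9],[0,0,0,0,1],[0,0,0,0,1]]]' 40; python3 -m inch '[[[0,-0.1,0,0,1],[0,-0.15,0,0,1],[0,-0.15,-0.3,0,1],[0,-0.15,-0.6,0,1],[0,-0.15,-0.9,0,1],[0,-0.15,-1.2,0,1],[0,-0.15,-1.5,0,1],[0,-0.15,-1.8,0,1],[0,-0.15,-2.1,0,1],[0,-0.15,-2.4,0,1],[0,-0.15,-2.7,0,1]]]'
```

```text
time_s: 4.32
tool_pos: [0.626, -0.0292, 0.19]
tcp_rot: [-1.161, 1.282, -1.284]
contact_force: [-0.1, 0.8, 5.7]
opening: 0.0296
time_s: 5.7
tool_pos: [0.5448, -0.0211, 0.1945]
tcp_rot: [-1.161, 1.282, -1.284]
contact_force: [-0.4, -0.4, -0.4]
opening: 0.0296
```

```bash
python3 -m inch '[[[0,-1.2,0,0,1],[0,-2.4,0,0,1],[0.5,-3.5,0,0,1],[2,-3.5,-0.1,0,1],[3.5,-3.5,-0.3,0,1],[5,-3.5,-0.4,0,1],[6.5,-3.5,-0.6,0,1],[8,-3.5,-0.7,0,1],[9.5,-3.5,-0.9,0,1],[10.6,-3.5,-1,0,1],[11.1,-3.5,-1,0,1],[11.1,-3.5,-1,0,1]]]'
python3 - <<'E'
from h import *
m=viewer.camera_model("wrist");im=viewer.snapshot("wrist");cv2.imwrite("pics/w3.png",im[:,:,::-1])
ms=viewer.camera_model("scene");im2=viewer.snapshot("scene");cv2.imwrite("pics/s3.png",im2[:,:,::-1])
s=r.state();print(s["q"],s["tool_pos"],s["contact_force"],s["opening"])
P=[[*s["tool_pos"][:2],s["tool_pos"][2]-.17],[.4825,-.349,.08]]
a=proj(m,P);b=proj(ms,P);print(a,b)
def crop(im,c,w,h,f):
    x,y=int(c[0]-w/2),int(c[1]-h/2);x=max(0,min(x,640-w));y=max(0,min(y,480-h));print("off",x,y);return cv2.resize(im[y:y+h,x:x+w,::-1],None,fx=f,fy=f,interpolation=cv2.INTER_CUBIC)
cv2.imwrite("pics/crop3.png",np.hstack([crop(im,(a[0]+a[1])/2,100,150,4),crop(im2,b[0]+[0,10],100,150,4)]))
E
```

```text
time_s: 7.2
tool_pos: [0.4814, -0.3497, 0.2996]
tcp_rot: [-1.16, 1.283, -1.284]
contact_force: [-0.2, -0.1, -0.2]
opening: 0.0298
[-0.2974  0.1938 -0.0775  0.001  -1.299   1.7679] [ 0.4817 -0.3486  0.2998] [-0.5939  1.3683 -1.3345] 0.029561520095786022
[[315.7608 218.9303]
 [316.2507 206.0895]] [[371.4675 340.478 ]
 [370.4081 360.5602]]
off 266 137
off 321 275
```

View pics/crop3.png

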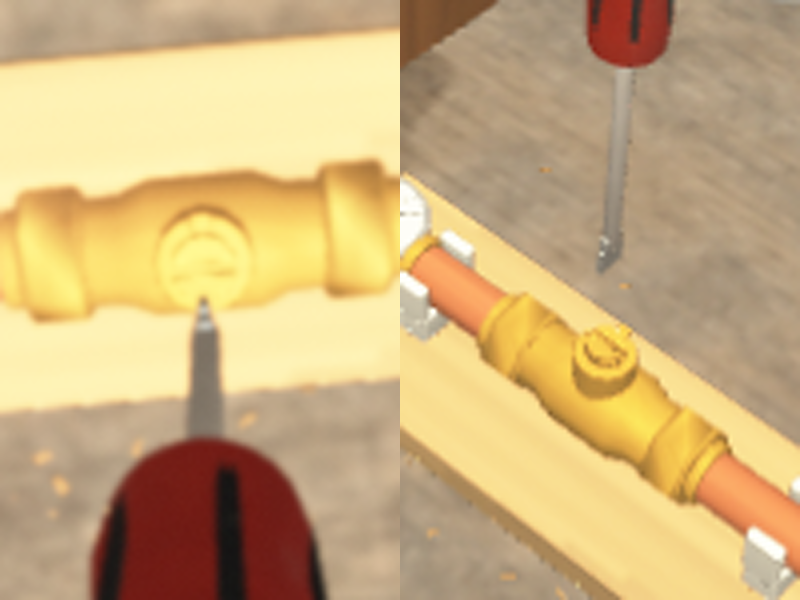

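```bash
python3 - <<'E'
from h import *
out=[]
m=viewer.camera_model("wrist");ms=viewer.camera_model("scene")
for f,mm in (("w3",m),("s3",ms)):
    im=cv2.imread(f"pics/{f}.png")
    c=np.array([.4825,-.349]);g=np.arange(-.0135,.0135,.027/360)
    # image up = +x world, left = +y world
    X,Y=np.meshgrid(-g,-g);P=np.stack([c[0]+Y,c[1]+X,np.full_like(X,.08)],-1)
    uv=proj(mm,P).reshape(*X.shape,2).astype(np.float32)
    w=cv2.remap(im,uv[...,0],uv[...,1],cv2.INTER_CUBIC)
    gch=w[...,1].astype(float) if f!="w3" else w[...,0].astype(float)
    lo,hi=np.percentile(gch,[2,98]);o=np.clip((gch-lo)/(hi-lo)*255,0,255).astype(np.uint8)
    out.append(cv2.cvtColor(o,cv2.COLOR_GRAY2BGR))
cv2.imwrite("pics/crop4.png",np.hstack(out))
E
```

```text
(no output)
```

View pics/crop4.png

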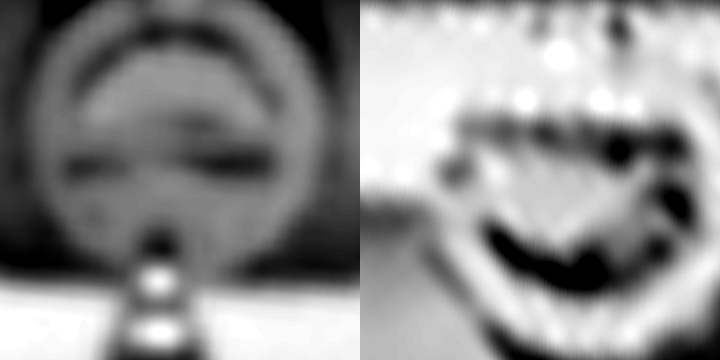

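```bash
python3 - <<'E'
from h import *
m=viewer.camera_model("wrist");ms=viewer.camera_model("scene")
W=lambda x,y:(266+(x-1.5)/4,137+(y-1.5)/4)
S=lambda x,y:(321+(x-401.5)/4,275+(y-1.5)/4)
tip=tri((m,W(203,298)),(ms,S(604,271)));print("tip",tip,proj(m,tip),proj(ms,tip),W(203,298),S(604,271))
sp=tri((m,W(207,262)),(ms,S(606,347)));print("spindle",sp,proj(m,sp),proj(ms,sp),W(207,262),S(606,347))
for z in (.12,.125,.13): print(onz(m,W(203,298),z),onz(ms,S(604,271),z))
s=r.state();print(s["tool_pos"]);Rm=R.from_rotvec(s["tcp_rot"]).as_matrix();print(Rm)
# scene measured handle foot
print("foot",onz(ms,S(628,66),tip[2]+.116), onz(m,W(205,440),tip[2]+.116))
E
```

```text
tip [ 0.4861 -0.3475  0.1196] [[315.3048 211.7958]] [[372.3404 342.5856]] (316.375, 211.125) (371.625, 342.375)
spindle [ 0.4859 -0.3496  0.0751] [[317.6399 201.9579]] [[371.9298 361.3192]] (317.375, 202.125) (372.125, 361.375)
[ 0.4866 -0.3485  0.12  ] [ 0.4854 -0.3466  0.12  ]
[ 0.4877 -0.3486  0.125 ] [ 0.4822 -0.3488  0.125 ]
[ 0.4888 -0.3488  0.13  ] [ 0.479 -0.351  0.13 ]
[ 0.4817 -0.3486  0.2998]
[[-0.0999  0.0003  0.995 ]
 [-0.995  -0.0011 -0.0999]
 [ 0.001  -1.      0.0004]]
foot [ 0.4848 -0.3503  0.2356] [ 0.4915 -0.3495  0.2356]
```

```bash
python3 -m inch '[[[0,0.1,0,1.7,1],[0,0.2,0,3.4,1],[0,0.3,0,5.1,1],[0,0.4,0,6.8,1],[0,0.5,0,8.5,1],[0,0.6,0,10.2,1],[0,0.7,0,11.9,1],[0,0.8,0,13.2,1],[0,0.8,0,14,1],[0,0.8,0,14,1],[0,0.8,0,14,1]]]'
python3 - <<'E'
from h import *
m=viewer.camera_model("wrist");im=viewer.snapshot("wrist");cv2.imwrite("pics/w5.png",im[:,:,::-1])
ms=viewer.camera_model("scene");im2=viewer.snapshot("scene");cv2.imwrite("pics/s5.png",im2[:,:,::-1])
s=r.state();print(s["q"],s["tool_pos"],s["contact_force"],s["opening"])
Rm=R.from_rotvec(s["tcp_rot"]).as_matrix();print(Rm)
P=[[*s["tool_pos"][:2],s["tool_pos"][2]-.172],[.4845,-.349,.08]]
a=proj(m,P);b=proj(ms,P);print(a,b)
def crop(im,c,w,h,f):
    x,y=int(c[0]-w/2),int(c[1]-h/2);x=max(0,min(x,640-w));y=max(0,min(y,480-h));print("off",x,y);return cv2.resize(im[y:y+h,x:x+w,::-1],None,fx=f,fy=f,interpolation=cv2.INTER_CUBIC)
cv2.imwrite("pics/crop5.png",np.hstack([crop(im,(a[0]+a[1])/2,50,75,8),crop(im2,b[1]-[0,3],50,75,8)]))
E
```

```text
time_s: 8.68
tool_pos: [0.482, -0.348, 0.276]
tcp_rot: [-0.008, 2.216, -2.219]
contact_force: [0.4, -0.3, -0.7]
opening: 0.0298
[-0.2968  0.2052 -0.1168  0.001  -1.248   0.3029] [ 0.4819 -0.3483  0.276 ] [ 0.3361 -0.2404 -0.9563] 0.02938750490222406
[[-1.      0.0005  0.0064]
 [-0.0064 -0.0011 -1.    ]
 [-0.0005 -1.      0.0011]]
[[316.9936 219.2688]
 [314.2407 212.3491]] [[370.5605 351.0036]
 [371.2148 359.7475]]
off 290 178
off 346 319
```

View pics/crop5.png

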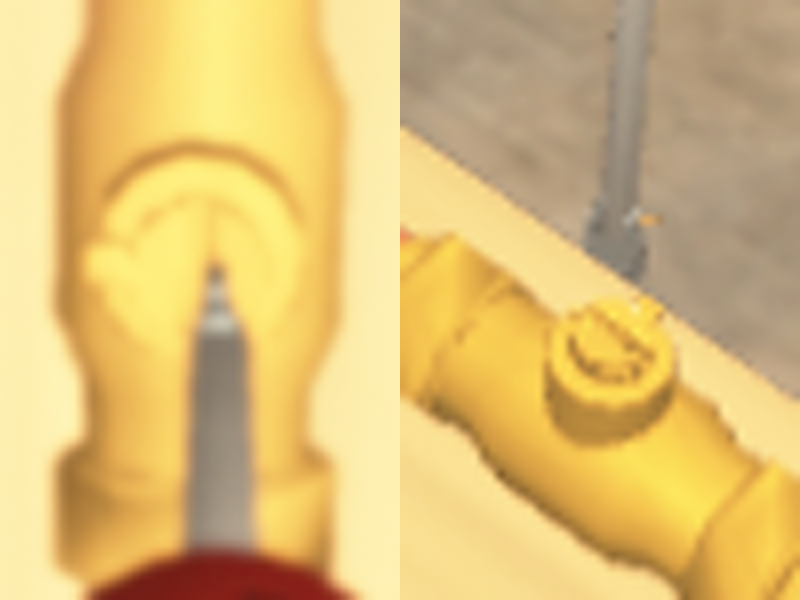

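```bash
python3 - <<'E'
from h import *
m=viewer.camera_model("wrist");ms=viewer.camera_model("scene")
W=lambda x,y:(290+(x-3.5)/8,178+(y-3.5)/8)
S=lambda x,y:(346+(x-403.5)/8,319+(y-3.5)/8)
for n,f,mm,ps in (("scene slot",S,ms,[(582,303),(612,335),(640,363)]),("scene rim L,R,T,B",S,ms,[(550,345),(672,350),(612,300),(612,405)]),("wrist slot",W,m,[(211,195),(212,245)]),("wrist ring LRTB",W,m,[(100,250),(302,250),(205,160),(205,350)]),("inner",W,m,[(130,225),(282,225),(205,190)])):
    print(n,*[onz(mm,f(*p),.08)[:2]*1e3 for p in ps])
tip=tri((m,W(215,263)),(ms,S(628,276)));print("tip",tip,proj(m,tip),W(215,263),proj(ms,tip),S(628,276))
out=[]
for f,mm in (("w5",m),("s5",ms)):
    im=cv2.imread(f"pics/{f}.png")
    c=np.array([.4845,-.349]);g=np.arange(-.0135,.0135,.027/360)
    X,Y=np.meshgrid(-g,-g);P=np.stack([c[0]+Y,c[1]+X,np.full_like(X,.08)],-1)
    uv=proj(mm,P).reshape(*X.shape,2).astype(np.float32)
    w=cv2.remap(im,uv[...,0],uv[...,1],cv2.INTER_CUBIC)
    g1=w[...,0].astype(float);lo,hi=np.percentile(g1[60:300,60:300],[2,98]);o=np.clip((g1-lo)/(hi-lo)*255,0,255).astype(np.uint8)
    out.append(o)
cv2.imwrite("pics/crop6.png",np.hstack(out))
E
```

```text
scene slot [ 486.4341 -341.8634] [ 484.3434 -350.7564] [ 482.7547 -358.6958]
scene rim L,R,T,B [ 474.7357 -343.3044] [ 489.1313 -361.4437] [ 490.784  -345.7574] [ 471.7159 -360.556 ]
wrist slot [ 482.8582 -358.9625] [ 482.7095 -353.1906]
wrist ring LRTB [ 495.4624 -352.5189] [ 472.4565 -352.6876] [ 483.5599 -362.9664] [ 483.4391 -340.8809]
inner [ 492.0402 -355.4392] [ 474.7713 -355.5659] [ 483.541  -359.5318]
tip [ 0.4821 -0.3557  0.1047] [[316.7116 211.3345]] (316.4375, 210.4375) [[374.5465 353.2959]] (374.0625, 353.0625)
```

View pics/crop6.png

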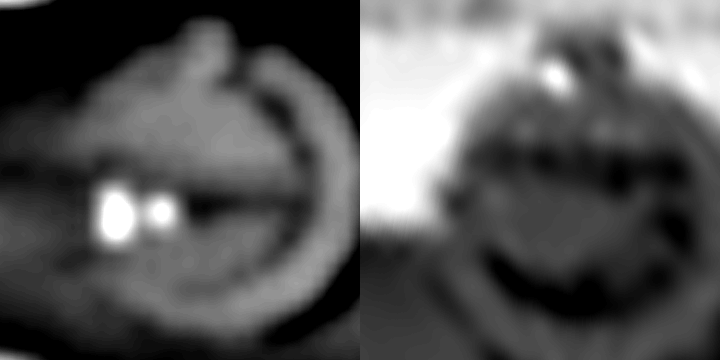

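```bash
python3 -m inch '[[[-0.04,0.2,0,0,1],[-0.04,0.4,0,0,1],[-0.04,0.55,0,0,1],[-0.04,0.63,0,0,1],[-0.04,0.63,0,0,1]]]'
python3 - <<'E'
from h import *
m=viewer.camera_model("wrist");im=viewer.snapshot("wrist");cv2.imwrite("pics/w7.png",im[:,:,::-1])
ms=viewer.camera_model("scene");im2=viewer.snapshot("scene");cv2.imwrite("pics/s7.png",im2[:,:,::-1])
s=r.state();print(s["tool_pos"],s["contact_force"])
P=[[.4837,-.349,.08]]
a=proj(m,P);b=proj(ms,P);print(a,b)
def crop(im,c,w,h,f):
    x,y=int(c[0]-w/2),int(c[1]-h/2);print("off",x,y);return cv2.resize(im[y:y+h,x:x+w,::-1],None,fx=f,fy=f,interpolation=cv2.INTER_CUBIC)
cv2.imwrite("pics/crop7.png",np.hstack([crop(im,a[0],50,60,8),crop(im2,b[0]-[0,6],50,60,8)]))
E
```

```text
time_s: 9.4
tool_pos: [0.483, -0.3484, 0.2568]
tcp_rot: [-0.007, 2.217, -2.219]
contact_force: [0.1, -0.2, -1.4]
opening: 0.0292
[ 0.4832 -0.3484  0.2572] [ 0.3097  0.203  -0.9553]
[[316.0012 217.554 ]] [[370.8924 360.0723]]
off 291 187
off 345 324
```

View pics/crop7.png

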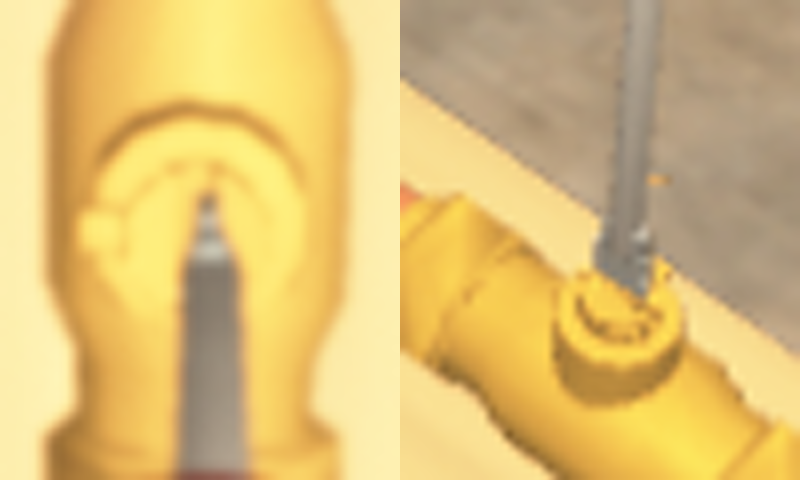

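```bash
python3 -m inch '[[[-0.02,0.04,0.03,0,1],[-0.02,0.08,0.03,0,1],[-0.02,0.12,0.03,0,1]]]'|grep -E "time|pos|force"; python3 -m inch '[[[0,0.02,0,0,1],[0,0.03,0,0,1]]]'|grep -E "pos|force"
```

```text
time_s: 9.88
tool_pos: [0.4838, -0.3493, 0.2535]
contact_force: [1.2, -0.4, -2.5]
tool_pos: [0.4838, -0.3493, 0.2526]
contact_force: [-0.5, 0.7, -1.2]
```

```bash
python3 -m inch '[[[0,0.02,0,0,1],[0,0.03,0,0,1]]]'|grep -E "pos|force"
```

```text
tool_pos: [0.4837, -0.3493, 0.2516]
contact_force: [1.0, 0.1, -0.7]
```

```bash
python3 -m inch '[[[0,0.02,0,0,1],[0,0.02,0,0,1]]]'|grep -E "pos|force"
```

```text
tool_pos: [0.4838, -0.3493, 0.251]
contact_force: [0.3, 0.1, -1.5]
```

```bash
python3 -m inch '[[[0,0.02,0,0,1],[0,0.02,0,0,1]]]'|grep -E "pos|force"
```

```text
tool_pos: [0.4838, -0.3494, 0.2507]
contact_force: [-0.5, 0.3, 1.2]
```

```bash
python3 -m inch '[[[0,0.02,0,0,1],[0,0.02,0,0,1]]]'|grep -E "pos|force"
```

```text
tool_pos: [0.4839, -0.3495, 0.2504]
contact_force: [0.9, 1.2, 1.9]
```

```bash
python3 -m inch '[[[0,0.03,0,0.4,1],[0,0.03,0,0.8,1],[0,0.03,0,0.4,1],[0,0.03,0,0,1],[0,0.03,0,-0.4,1],[0,0.03,0,-0.8,1],[0,0.03,0,-1.2,1]]]'
```

```text
time_s: 12.0
tool_pos: [0.4841, -0.3494, 0.2491]
tcp_rot: [-0.142, 2.15, -2.153]
contact_force: [-0.2, -0.2, -1.1]
opening: 0.0296
```

```bash
python3 -m inch '[[[0,0.02,0,0,1],[0,0.035,0,0,1]]]'; python3 -c "
from h import *
s=r.state();print(s['wrist_torque'],s['contact_force'],R.from_rotvec(s['tcp_rot']).as_matrix()[:,2])"
```

```text
time_s: 12.25
tool_pos: [0.4843, -0.3495, 0.2483]
tcp_rot: [-0.141, 2.15, -2.154]
contact_force: [0.0, 0.4, 2.7]
opening: 0.0297
[ 0.0162  0.0451 -0.0253] [0.0278 0.3708 2.7195] [ 0.1323 -0.9912  0.0021]
```

```bash
python3 -m inch '[[[0,0.02,0,0.2,1],[0,0.03,0,0.4,1],[0,0.03,0,0.2,1]]]'; python3 -c "
from h import *
s=r.state();print(s['wrist_torque'],s['contact_force'],R.from_rotvec(s['tcp_rot']).as_matrix()[:,2])"
```

```text
time_s: 12.62
tool_pos: [0.4843, -0.3495, 0.2473]
tcp_rot: [-0.119, 2.161, -2.165]
contact_force: [0.0, -0.4, 0.5]
opening: 0.0299
[-0.1169 -0.101   0.0237] [ 0.0111 -0.3697  0.5382] [ 0.1118 -0.9937  0.002 ]
```

```bash
cat > st.py <<'E'
from h import *
s=r.state();z=R.from_rotvec(s['tcp_rot']).as_matrix()[:,2]
print(s['tool_pos'],"F",s['contact_force'],"M",s['wrist_torque'],"yawz",np.degrees(np.arctan2(z[1],z[0])),"t",s['time_s'],"q6",s['q'][5])
E
python3 -m inch '[[[0,0.01,0,0.7,1],[0,0.01,0,1.4,1],[0,0.01,0,2,1]]]' >/dev/null; python3 st.py
```

```text
[ 0.4844 -0.3495  0.247 ] F [0.2571 0.3187 0.6428] M [-0.0294 -0.0825 -0.0343] yawz -95.65315422367938 t 13.0 q6 0.1983452110275913
```

```bash
python3 -m inch '[[[0,0,0,0.7,1],[0,0,0,1.4,1],[0,0,0,2,1]]]' >/dev/null; python3 st.py
```

```text
[ 0.4845 -0.3495  0.2469] F [ 0.765  -0.2063  0.9886] M [-0.1852 -0.2473  0.0836] yawz -107.72473624512871 t 13.375 q6 -0.012362026436187577
```

```bash
python3 -m inch '[[[0,0,0,0.7,1],[0,0,0,1.4,1],[0,0,0,2,1]]]' >/dev/null; python3 st.py
```

```text
[ 0.4846 -0.3496  0.2469] F [1.2399 0.1985 1.8376] M [-0.1532 -0.1516  0.0825] yawz -119.78649443570664 t 13.75 q6 -0.2229678976688304
```

```bash
python3 -m inch '[[[0,0,0,0.6,1],[0,0,0,1.2,1],[0,0,0,1.5,1]]]' >/dev/null; python3 st.py
```

```text
[ 0.4846 -0.3496  0.2469] F [-0.5521  1.4015  1.3067] M [-0.0731 -0.0205  0.1382] yawz -128.80631616343658 t 14.125 q6 -0.3803962961196826
```

```bash
python3 -m inch '[[[0,0,0,0.4,1],[0,0,0,0.8,1],[0,0,0,1,1]]]' >/dev/null; python3 st.py
```

```text
[ 0.4846 -0.3495  0.247 ] F [-0.3917 -0.3303  1.3149] M [-0.0072  0.0638  0.1366] yawz -134.8034788858237 t 14.5 q6 -0.4851308923910508
```

```bash
python3 -m inch '[[[0,0,0,0.4,1],[0,0,0,0.7,1],[0,0,0,0.7,1]]]' >/dev/null; python3 st.py
```

```text
[ 0.4845 -0.3495  0.2469] F [-0.145  -0.0774  1.7896] M [ 0.003  -0.0229  0.121 ] yawz -138.9858294251379 t 14.875 q6 -0.558101935979814
```

```bash
python3 -m inch '[[[0,0,0,0.4,1],[0,0,0,0.7,1],[0,0,0,0.7,1]]]' >/dev/null; python3 st.py
```

```text
[ 0.4846 -0.3495  0.247 ] F [-0.0807 -0.4551  1.7606] M [0.01   0.0328 0.105 ] yawz -143.16711945593062 t 15.25 q6 -0.6310884366273755
```

```bash
python3 -m inch '[[[0,0,0,0.4,1],[0,0,0,0.7,1],[0,0,0,0.7,1]]]' >/dev/null; python3 st.py
```

```text
[ 0.4845 -0.3495  0.2469] F [-0.3044  0.4249  1.3016] M [0.081  0.0084 0.1164] yawz -147.3440569382079 t 15.625 q6 -0.7039901146987818
```

```bash
python3 -m inch '[[[0,0,0,0.4,1],[0,0,0,0.6,1],[0,0,0,0.6,1]]]' >/dev/null; python3 st.py
```

```text
[ 0.4846 -0.3495  0.247 ] F [0.0493 0.5634 1.0892] M [ 0.0722 -0.0342  0.0965] yawz -150.90915959314557 t 16.0 q6 -0.7661985907551683
```

```bash
python3 -m inch '[[[0,0,0,0.3,1],[0,0,0,0.5,1],[0,0,0,0.5,1]]]' >/dev/null; python3 st.py
```

```text
[ 0.4845 -0.3495  0.2469] F [-0.141  -0.808   1.7267] M [0.0887 0.0139 0.0821] yawz -153.92449380723988 t 16.375 q6 -0.8188220541455244
```

```bash
python3 -m inch '[[[0,0,0,0.3,1],[0,0,0,0.5,1],[0,0,0,0.5,1]]]' >/dev/null; python3 st.py
```

```text
[ 0.4845 -0.3495  0.2469] F [-0.0671 -0.0351  1.9309] M [0.0785 0.0004 0.0855] yawz -156.94579780591226 t 16.75 q6 -0.871581386886346
```

```bash
python3 -m inch '[[[0,0,0,0.3,1],[0,0,0,0.5,1],[0,0,0,0.5,1]]]' |grep opening; python3 st.py
```

```text
opening: 0.0295
[ 0.4846 -0.3495  0.2469] F [ 0.1347 -0.9628  1.2113] M [-0.0375 -0.0042  0.0825] yawz -159.9653030894293 t 17.125 q6 -0.9242848899343528
```

```bash
python3 -m inch '[[[0,0,0,0.3,1],[0,0,0,0.5,1],[0,0,0,0.5,1]]]' |grep opening; python3 st.py
```

```text
opening: 0.0294
[ 0.4845 -0.3495  0.2469] F [-0.5401 -0.5988  2.4498] M [-0.2561  0.0563  0.1443] yawz -162.98670234622057 t 17.5 q6 -0.9770453325388132
```

```bash
python3 -m inch '[[[0,0,0,0.3,1],[0,0,0,0.3,1]]]' |grep opening; python3 st.py
```

```text
opening: 0.0295
[ 0.4845 -0.3496  0.247 ] F [ 0.8574 -0.8117  1.8064] M [-0.2002  0.0645  0.1732] yawz -164.8308087392333 t 17.75 q6 -1.009168278170105
```

```bash
python3 -m inch '[[[0,0,0,0.3,1],[0,0,0,0.3,1]]]' |grep opening; python3 st.py
```

```text
opening: 0.0297
[ 0.4845 -0.3496  0.247 ] F [-0.2907 -0.8973  2.0418] M [-0.2391  0.0576  0.148 ] yawz -166.66742044704608 t 18.0 q6 -1.0412906073939798
```

```bash
python3 - <<'E'
from h import *
m=viewer.camera_model("wrist");im=viewer.snapshot("wrist");cv2.imwrite("pics/w8.png",im[:,:,::-1])
ms=viewer.camera_model("scene");im2=viewer.snapshot("scene");cv2.imwrite("pics/s8.png",im2[:,:,::-1])
P=[[.484,-.349,.08]]
a=proj(m,P);b=proj(ms,P);print(a,b)
def crop(im,c,w,h,f):
    x,y=int(c[0]-w/2),int(c[1]-h/2);print("off",x,y);return cv2.resize(im[y:y+h,x:x+w,::-1],None,fx=f,fy=f,interpolation=cv2.INTER_CUBIC)
cv2.imwrite("pics/crop8.png",np.hstack([crop(im,a[0]+[0,50],80,120,5),crop(im2,b[0]-[0,0],80,120,5)]))
E
```

```text
[[318.7157 220.715 ]] [[371.0133 359.9505]]
off 278 210
off 331 299
```

View pics/crop8.png

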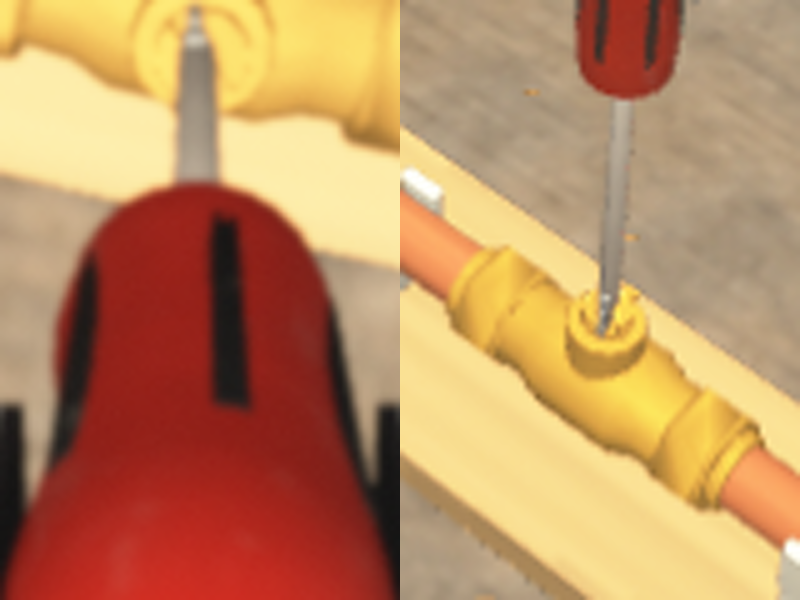

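```bash
python3 -m inch '[[[0,0,0,0.4,1],[0,0,0,0.4,1]]]' |grep opening; python3 st.py
```

```text
opening: 0.0297
[ 0.4845 -0.3496  0.2469] F [-0.8819 -0.4432  1.7715] M [-0.2871  0.0863  0.1893] yawz -168.99928346405497 t 18.35 q6 -1.0819711178450273
```

```bash
python3 -m inch '[[[0,0,0,0.4,1],[0,0,0,0.4,1]]]' |grep opening; python3 st.py
```

```text
opening: 0.0297
[ 0.4845 -0.3496  0.2469] F [ 0.5757 -0.2813  1.4344] M [-0.2799  0.0486  0.2616] yawz -171.3363501156461 t 18.6 q6 -1.1227684747287905
```

```bash
python3 -m inch '[[[0,0,0,0.4,1],[0,0,0,0.4,1]]]' |grep opening; python3 st.py
```

```text
opening: 0.0294
[ 0.4837 -0.3501  0.2468] F [-2.6671 -3.3236  0.6945] M [-1.5904  0.9998  0.0992] yawz -173.6680638438709 t 18.85 q6 -1.1633882658173322
```

```bash
python3 - <<'E'
from h import *
m=viewer.camera_model("wrist");im=viewer.snapshot("wrist");cv2.imwrite("pics/w9.png",im[:,:,::-1])
ms=viewer.camera_model("scene");im2=viewer.snapshot("scene");cv2.imwrite("pics/s9.png",im2[:,:,::-1])
P=[[.484,-.349,.08]]
a=proj(m,P);b=proj(ms,P);print(a,b)
def crop(im,c,w,h,f):
    x,y=int(c[0]-w/2),int(c[1]-h/2);print("off",x,y);return cv2.resize(im[y:y+h,x:x+w,::-1],None,fx=f,fy=f,interpolation=cv2.INTER_CUBIC)
cv2.imwrite("pics/crop9.png",np.hstack([crop(im,a[0]+[0,50],80,120,5),crop(im2,b[0]-[0,0],80,120,5)]))
E
python3 st.py
```

```text
[[319.3343 221.8852]] [[371.0133 359.9505]]
off 279 211
off 331 299
[ 0.4839 -0.35    0.2469] F [-2.5387 -3.6062  1.1719] M [-2.0916  1.3235  0.0464] yawz -173.6607858173839 t 18.95 q6 -1.1631442504189897
```

View pics/crop9.png

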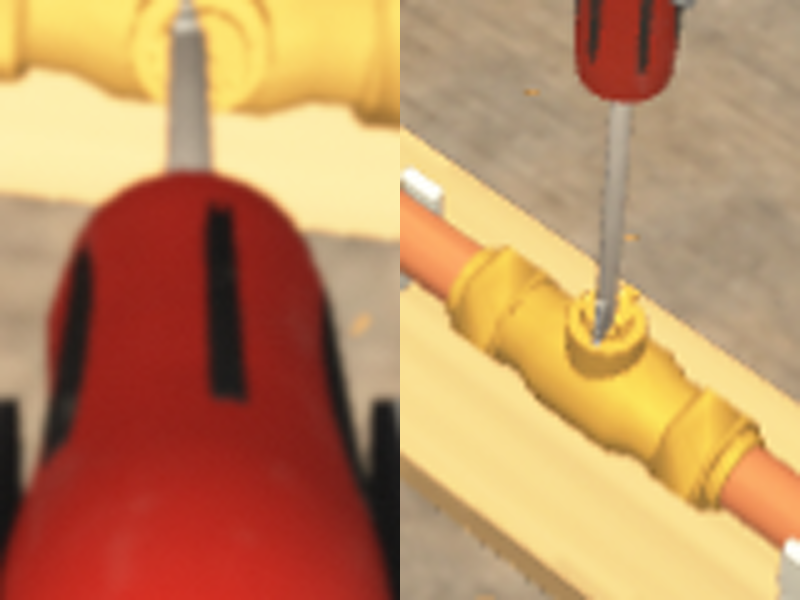

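```bash
python3 -m inch '[[[0,0,0,-0.5,1],[0,0,0,-1,1],[0,0,0,-1,1]]]' |grep opening; python3 st.py
```

```text
opening: 0.0293
[ 0.4837 -0.3502  0.2468] F [-1.9058 -3.1129  1.0806] M [-1.6652  1.0719  0.0584] yawz -167.64104394894983 t 19.325 q6 -1.0579162414812235
```

```bash
python3 -m inch '[[[0,-0.1,0,0,1],[0,-0.2,0,0,1],[0,-0.4,0,0,1],[0,-0.9,0,0,1],[0,-1.4,0,0,1],[0,-1.4,0,0,1]]]' |grep opening; python3 st.py
python3 - <<'E'
from h import *
m=viewer.camera_model("wrist");im=viewer.snapshot("wrist");cv2.imwrite("pics/w10.png",im[:,:,::-1])
ms=viewer.camera_model("scene");im2=viewer.snapshot("scene");cv2.imwrite("pics/s10.png",im2[:,:,::-1])
P=[[.484,-.349,.08]]
a=proj(m,P);b=proj(ms,P);print(a,b)
def crop(im,c,w,h,f):
    x,y=int(c[0]-w/2),int(c[1]-h/2);print("off",x,y);return cv2.resize(im[y:y+h,x:x+w],None,fx=f,fy=f,interpolation=cv2.INTER_CUBIC)
A=crop(im,a[0]+[0,10],50,60,8)[:,:,::-1];B=crop(im2,b[0]-[0,10],50,60,8)[:,:,::-1]
cv2.imwrite("pics/crop10.png",np.hstack([A,B]))
E
```

```text
opening: 0.0291
[ 0.4846 -0.3504  0.2911] F [-0.9567  0.4107 -1.4821] M [ 0.0116 -0.023   0.0171] yawz -167.62931375243556 t 20.075 q6 -1.057907674623989
[[320.1046 209.2424]] [[371.0133 359.9505]]
off 295 189
off 346 319
```

View pics/crop10.png

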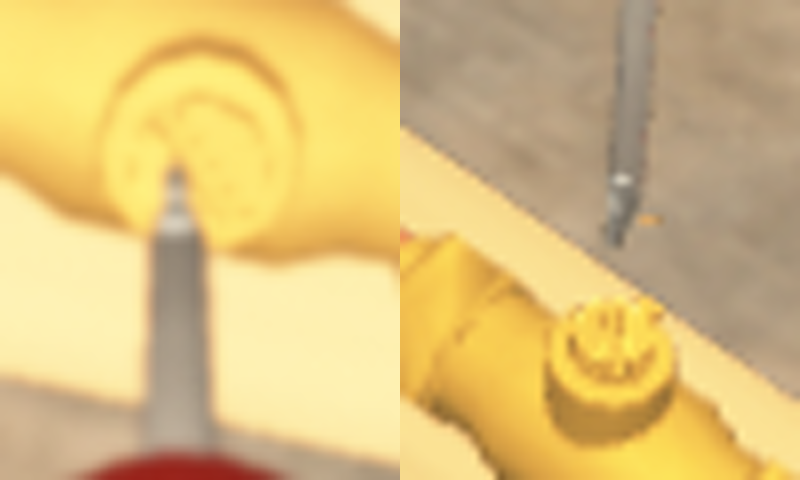

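```bash
python3 -m inch '[[[0,0,-0.7,0,1],[0,0,-1.3,0,1],[0,0,-1.3,0,1]]]' |grep opening
cat > slot.py <<'E'
from h import *
def prof(f,mm,c,rad=6.5):
    im=cv2.imread(f"pics/{f}.png").astype(np.float32)[...,0]
    g=np.arange(-.0105,.0105,.0001);X,Y=np.meshgrid(g,g)  # X world x, Y world y
    uv=proj(mm,np.stack([c[0]+X,c[1]+Y,np.full_like(X,.08)],-1)).reshape(*X.shape,2).astype(np.float32)
    w=cv2.GaussianBlur(cv2.remap(im,uv[...,0],uv[...,1],cv2.INTER_CUBIC),(0,0),4)
    best=[]
    rr=np.hypot(X,Y)*1e3<rad
    for d in np.arange(-2,2.01,.5):
      for a in range(0,180,5):
        n=(-X*np.sin(np.radians(a))+Y*np.cos(np.radians(a)))*1e3-d
        s=rr&(abs(n)<.8);o=rr&(abs(n)>1.7)&(abs(n)<4)
        best.append((w[o].mean()-w[s].mean(),a,d))
    best.sort(reverse=True);print(f,c,[(round(float(v),1),a,float(d)) for v,a,d in best[:8]])
    return w
E
python3 - <<'E'
from slot import *
m=viewer.camera_model("wrist");im=viewer.snapshot("wrist");cv2.imwrite("pics/w11.png",im[:,:,::-1])
ms=viewer.camera_model("scene");mt=viewer.camera_model("top")
im=viewer.snapshot("scene");cv2.imwrite("pics/s11.png",im[:,:,::-1])
s=r.state();z=R.from_rotvec(s['tcp_rot']).as_matrix()[:,2]
c=np.array([.4838,-.349])
prof("s0",ms,c) if 0 else None
prof("s3",ms,c+[-.0015,-.001]);prof("s5",ms,c+[-.0015,-.001]);prof("s10",ms,c+[-.0015,-.001]);prof("s11",ms,c+[-.0015,-.001])
w=prof("w11",m,c+z[:2]*.0025)
b=cv2.imread("pics/w11.png");uv=proj(m,[[*c,.08]])[0];print(uv)
x,y=int(uv[0])-20,int(uv[1])-20
A=cv2.resize(b[y:y+40,x:x+40],None,fx=10,fy=10,interpolation=cv2.INTER_CUBIC);A=cv2.normalize(A[...,0],None,0,255,cv2.NORM_MINMAX)
B=cv2.imread("pics/s11.png");uv=proj(ms,[[*c,.08]])[0];x,y=int(uv[0])-15,int(uv[1])-15
B=cv2.resize(B[y:y+30,x:x+30],(400,400),interpolation=cv2.INTER_CUBIC);B=cv2.normalize(B[...,0],None,0,255,cv2.NORM_MINMAX)
cv2.imwrite("pics/crop11.png",np.hstack([A,B]))
E
python3 st.py
```

```text
opening: 0.0296
s3 [ 0.4823 -0.35  ] [(6.5, 90, -2.0), (6.0, 85, -2.0), (5.8, 95, -2.0), (5.6, 80, -2.0), (5.1, 100, -2.0), (5.0, 75, -2.0), (4.3, 70, -2.0), (4.0, 105, -2.0)]
s5 [ 0.4823 -0.35  ] [(5.9, 90, -2.0), (5.5, 85, -2.0), (5.3, 95, -2.0), (5.2, 80, -2.0), (4.7, 75, -2.0), (4.7, 100, -2.0), (4.1, 70, -2.0), (3.7, 105, -2.0)]
s10 [ 0.4823 -0.35  ] [(5.3, 25, -2.0), (5.3, 30, -2.0), (4.9, 35, -2.0), (4.8, 55, -2.0), (4.8, 60, -2.0), (4.8, 20, -2.0), (4.7, 165, -2.0), (4.6, 50, -2.0)]
s11 [ 0.4823 -0.35  ] [(4.9, 60, -2.0), (4.9, 55, -2.0), (4.9, 25, -2.0), (4.9, 30, -2.0), (4.6, 50, -2.0), (4.6, 35, -2.0), (4.5, 165, -2.0), (4.5, 20, -2.0)]
w11 [ 0.4814 -0.3495] [(4.9, 60, -2.0), (4.7, 55, -2.0), (4.6, 65, -2.0), (4.3, 60, -1.5), (4.3, 50, -2.0), (4.2, 55, -1.5), (4.2, 65, -1.5), (4.0, 45, -2.0)]
[318.7027 167.8666]
[ 0.5222 -0.3413  0.2883] F [ 0.4469 -0.4542 -0.7978] M [0.028  0.0564 0.0227] yawz -167.60899676001821 t 20.65 q6 -1.0900283115234004
```

View pics/crop11.png

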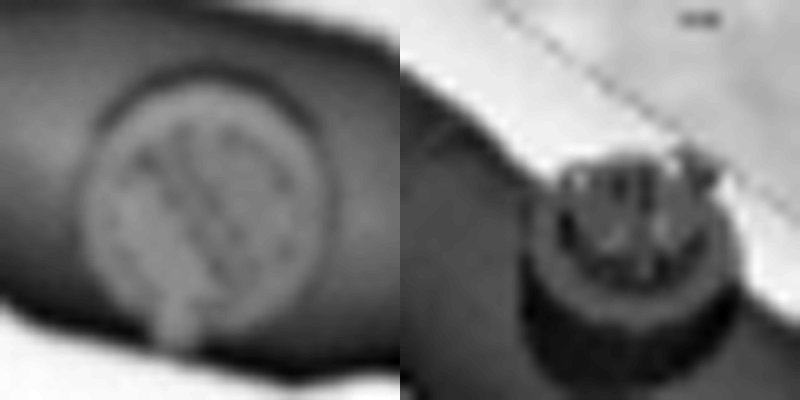

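```bash
python3 -m inch '[[[0,0,0.7,-1.2,1],[0,0,1.3,-2.4,1],[0,0.4,1.3,-3.6,1],[0,0.7,1.3,-4.7,1],[0,0.95,1.3,-4.7,1],[0,1.1,1.3,-4.7,1],[0,1.1,1.3,-4.7,1]]]' 80|grep opening; python3 st.py
```

```text
opening: 0.0284
[ 0.484  -0.3497  0.2551] F [-0.624  -0.0532 -1.3775] M [-0.0004 -0.0369 -0.0207] yawz -139.48745083299346 t 21.525 q6 -0.5671748980172401
```

```bash
python3 -m inch '[[[0,0.05,0,0,1],[0,0.1,0,0,1],[0,0.14,0,0,1],[0,0.14,0,0,1]]]'|grep opening; python3 st.py
```

```text
opening: 0.0286
[ 0.484  -0.3497  0.2508] F [-0.0627  0.12   -0.3721] M [ 0.0016 -0.0025 -0.0053] yawz -139.49054702585647 t 22.025 q6 -0.5673086279081604
```

```bash
python3 -m inch '[[[0,0.02,0,0,1],[0,0.02,0,0,1]]]'|grep opening; python3 st.py
```

```text
opening: 0.0284
[ 0.484  -0.3497  0.2502] F [ 0.5488 -0.3026 -0.5737] M [ 0.0123 -0.0247 -0.0087] yawz -139.49729974745028 t 22.275 q6 -0.5673481673259976
```

```bash
python3 -m inch '[[[0,0.03,0,-0.4,1],[0,0.03,0,-0.8,1],[0,0.03,0,-0.4,1],[0,0.03,0,0,1],[0,0.03,0,0.4,1],[0,0.03,0,0.8,1]]]'|grep opening; python3 st.py
```

```text
opening: 0.0287
[ 0.484  -0.3497  0.2493] F [-0.551  -0.1188 -0.7275] M [-0.0419  0.0185  0.05  ] yawz -144.37362393127563 t 23.025 q6 -0.6524817355063462
```

```bash
python3 -m inch '[[[0,0.02,0,0,1],[0,0.04,0,0,1],[0,0.04,0,0,1]]]'|grep opening; python3 st.py
```

```text
opening: 0.0289
[ 0.484  -0.3497  0.2481] F [ 0.4396 -0.0735 -1.4988] M [ 0.0622 -0.0089 -0.0034] yawz -144.34582844566867 t 23.4 q6 -0.6520075317550881
```

```bash
python3 -m inch '[[[0,0.02,0,-0.4,1],[0,0.03,0,-0.8,1],[0,0.03,0,-0.8,1]]]'|grep opening; python3 st.py
```

```text
opening: 0.0286
[ 0.484  -0.3497  0.2471] F [ 0.7308  0.4732 -0.1095] M [ 0.0614 -0.03    0.0148] yawz -139.54418846311242 t 23.775 q6 -0.568168240158842
```

```bash
python3 -m inch '[[[0,0.015,0,0.5,1],[0,0.015,0,1,1],[0,0.015,0,1,1]]]'|grep opening; python3 st.py
```

```text
opening: 0.0286
[ 0.4841 -0.3498  0.247 ] F [0.466  0.1861 0.5655] M [ 0.0451  0.055  -0.0722] yawz -145.55794838405882 t 24.15 q6 -0.6732419384671421
```

```bash
python3 -m inch '[[[0,0,0,0.4,1],[0,0,0,0.5,1]]]'|grep opening; python3 st.py
```

```text
opening: 0.029
[ 0.4841 -0.3498  0.2471] F [ 0.647   0.9074 -0.2365] M [ 0.1742  0.1032 -0.0132] yawz -148.53544883039717 t 24.4 q6 -0.7252116585652436
```

```bash
python3 -m inch '[[[0,0,0,0.4,1],[0,0,0,0.5,1]]]'|grep opening; python3 st.py
```

```text
opening: 0.0287
[ 0.4842 -0.3498  0.2471] F [0.5888 0.0544 0.0259] M [0.0868 0.0439 0.0569] yawz -151.50456257554788 t 24.65 q6 -0.7770415544161104
```

```bash
python3 -m inch '[[[0,0,0,0.4,1],[0,0,0,0.5,1]]]'|grep opening; python3 st.py
```

```text
opening: 0.0289
[ 0.4842 -0.3498  0.2471] F [0.5576 0.0517 0.086 ] M [0.0179 0.045  0.0657] yawz -154.4651098614628 t 24.9 q6 -0.8287256131974539
```

```bash
python3 -m inch '[[[0,0,0,0.4,1],[0,0,0,0.5,1]]]'|grep opening; python3 st.py
```

```text
opening: 0.0287
[ 0.4842 -0.3498  0.2471] F [-0.5741 -0.3151 -0.8818] M [-0.0036  0.0162  0.1167] yawz -157.42137817147264 t 25.15 q6 -0.8803715403941611
```

```bash
python3 -m inch '[[[0,0,0,0.4,1],[0,0,0,0.5,1]]]'|grep opening; python3 st.py
```

```text
opening: 0.0283
[ 0.4842 -0.3499  0.2471] F [-0.3264 -0.4719 -0.1343] M [-0.1305  0.0419  0.0457] yawz -160.38480417700313 t 25.4 q6 -0.9320485634152827
```

```bash
python3 -m inch '[[[0,0,0,0.4,1],[0,0,0,0.5,1]]]'|grep opening; python3 st.py
```

```text
opening: 0.0284
[ 0.4842 -0.3499  0.2471] F [-0.2323  0.1779 -0.116 ] M [-0.0809 -0.0275  0.0962] yawz -163.33744157690109 t 25.65 q6 -0.9836144419431238
```

```bash
python3 -m inch '[[[0,0,0,0.3,1],[0,0,0,0.4,1]]]'|grep opening; python3 st.py
```

```text
opening: 0.0287
[ 0.4841 -0.35    0.2471] F [-0.1164 -1.21   -0.0207] M [-0.2525  0.0447  0.0714] yawz -165.7699369512398 t 25.9 q6 -1.0260787455829796
```

```bash
python3 -m inch '[[[0,0,0,0.3,1],[0,0,0,0.4,1]]]'|grep opening; python3 st.py
```

```text
opening: 0.0289
[ 0.4842 -0.35    0.2471] F [-0.6407 -1.4764 -0.1849] M [-0.2346  0.0252  0.1212] yawz -168.2289717392246 t 26.15 q6 -1.0690179875596508
```

```bash
python3 -m inch '[[[0,0,0,0.3,1],[0,0,0,0.4,1]]]'|grep opening; python3 st.py
```

```text
opening: 0.0285
[ 0.4842 -0.35    0.2471] F [ 0.3799 -0.8307 -0.2617] M [-0.3194 -0.0065  0.1255] yawz -170.69285925331826 t 26.4 q6 -1.1120023961964507
```

```bash
python3 - <<'E'
from h import *
m=viewer.camera_model("wrist");im=viewer.snapshot("wrist");cv2.imwrite("pics/w12.png",im[:,:,::-1])
w5=cv2.imread("pics/w5.png");w8=cv2.imread("pics/w8.png");w9=cv2.imread("pics/w9.png");w3=cv2.imread("pics/w3.png");w10=cv2.imread("pics/w10.png");n=im[:,:,::-1]
cv2.imwrite("pics/crop12.png",np.hstack([cv2.resize(x[190:340,285:350],None,fx=3.0,fy=3.0,interpolation=cv2.INTER_CUBIC) for x in (w5,w8,w10,n)]))
E
```

```text
(no output)
```

View pics/crop12.png

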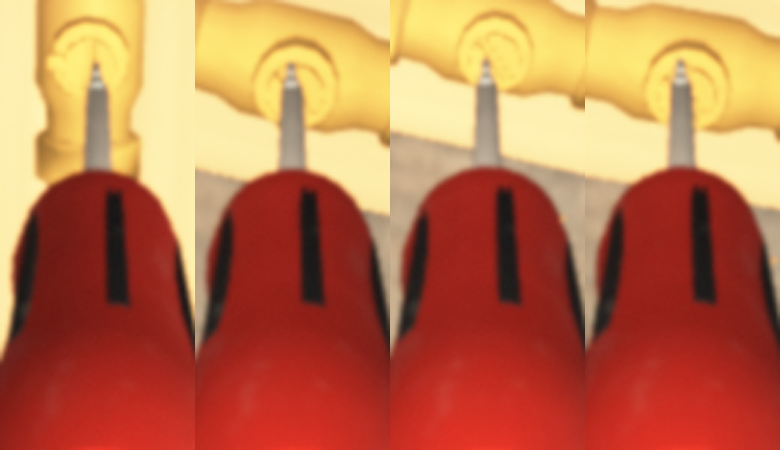

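```bash
python3 -m inch '[[[-0.012,0.005,0,0.3,1],[-0.012,0.005,0,0.3,1]]]'|grep opening; python3 st.py
```

```text
opening: 0.0285
[ 0.4842 -0.3503  0.247 ] F [-0.3172  0.4536  0.6815] M [0.0878 0.1444 0.0867] yawz -172.53652183811835 t 26.7 q6 -1.143621995231723
```

```bash
python3 -m inch '[[[0,0,0,0.3,1],[0,0,0,0.3,1]]]'|grep opening; python3 st.py
```

```text
opening: 0.0287
[ 0.4842 -0.3504  0.2471] F [0.056  0.7889 1.0203] M [-0.0774  0.1659  0.096 ] yawz -174.37564365828518 t 26.95 q6 -1.175708733372373
```

```bash
python3 -m inch '[[[0,0,0,0.4,1],[0,0,0,0.4,1]]]'|grep opening; python3 st.py
```

```text
opening: 0.0283
[ 0.4842 -0.3504  0.2471] F [-0.0276 -0.6432  0.2841] M [-0.107   0.1553  0.1505] yawz -176.75494962909542 t 27.2 q6 -1.21725963017636
```

```bash
python3 -m inch '[[[0,0,0,0.4,1],[0,0,0,0.4,1]]]'|grep opening; python3 st.py
```

```text
opening: 0.0288
[ 0.4841 -0.3505  0.2471] F [-0.5849 -2.0713 -0.4557] M [-0.4342  0.3195  0.0878] yawz -179.0955493903434 t 27.45 q6 -1.258102960813829
```

```bash
python3 -m inch '[[[0,-0.15,0,0,1],[0,-0.3,0,0,1],[0,-0.9,-0.2,0,1],[0,-1.4,-0.9,0,1],[0,-1.4,-1.4,0,1],[0,-1.4,-1.4,0,1]]]' |grep opening; python3 st.py
python3 - <<'E'
from h import *
m=viewer.camera_model("wrist");im=viewer.snapshot("wrist");cv2.imwrite("pics/w13.png",im[:,:,::-1])
ms=viewer.camera_model("scene");i2=viewer.snapshot("scene");cv2.imwrite("pics/s13.png",i2[:,:,::-1])
c=[.4838,-.349,.08]
def nb(im,mm,h,f):
    uv=proj(mm,[c])[0];x,y=int(uv[0])-h,int(uv[1])-h;print("off",x,y)
    A=cv2.resize(im[y:y+2*h,x:x+2*h,2],(400,400),interpolation=cv2.INTER_CUBIC);return cv2.normalize(A,None,0,255,cv2.NORM_MINMAX)
cv2.imwrite("pics/crop13.png",np.hstack([nb(im,m,20,10),nb(i2,ms,15,10)]))
E
```

```text
opening: 0.0286
[ 0.5268 -0.3493  0.2879] F [-0.8602  0.1999 -2.0187] M [0.0488 0.0207 0.0048] yawz -179.06217836805848 t 28.2 q6 -1.2793211307998023
off 299 145
off 355 345
```

View pics/crop13.png

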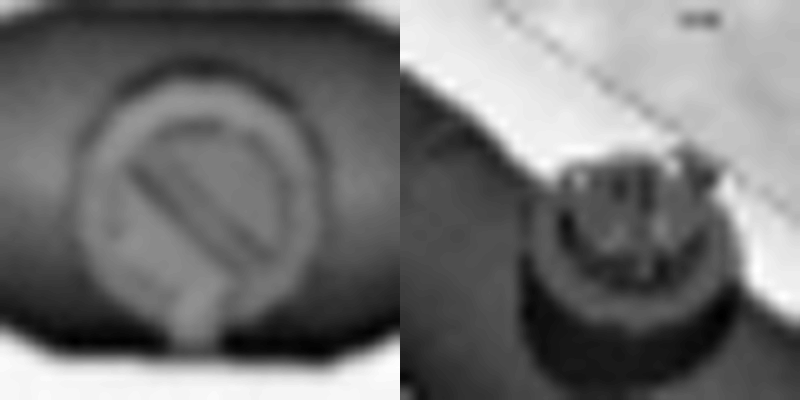

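```bash
python3 -m inch '[[[0.03,0,0.7,-1.5,1],[0.07,0,1.41,-3,1],[0.07,0.4,1.41,-4.5,1],[0.07,0.8,1.41,-6,1],[0.07,1.05,1.41,-6.85,1],[0.07,1.1,1.41,-6.85,1],[0.07,1.1,1.41,-6.85,1]]]'|grep opening; python3 st.py
python3 - <<'E'
from h import *
m=viewer.camera_model("wrist");im=viewer.snapshot("wrist");cv2.imwrite("pics/w14.png",im[:,:,::-1])
ms=viewer.camera_model("scene");im2=viewer.snapshot("scene");cv2.imwrite("pics/s14.png",im2[:,:,::-1])
c=[.4840,-.3485,.08];uv=proj(m,[c])[0];x,y=int(uv[0])-20,int(uv[1])-25;print(x,y)
uv=proj(ms,[c])[0];x2,y2=int(uv[0])-20,int(uv[1])-30;print(x2,y2)
f=lambda q:cv2.resize(q[:,:,::-1],None,fx=10,fy=10,interpolation=cv2.INTER_CUBIC)
cv2.imwrite("pics/crop14.png",np.hstack([f(im[y:y+45,x:x+40]),f(im2[y2:y2+45,x2:x2+40])]))
E
```

```text
opening: 0.0287
[ 0.4831 -0.348   0.2551] F [ 0.2052 -0.5581 -0.6471] M [ 0.0059 -0.017  -0.0024] yawz -138.1023759220252 t 29.175 q6 -0.5458747506583179
295 195
350 329
```

View pics/crop14.png

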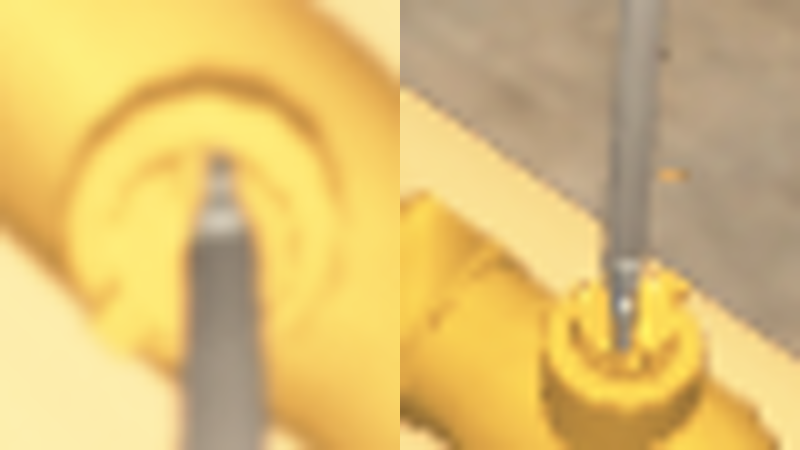

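```bash
python3 -m inch '[[[-0.033,0,-0.04,0,1],[-0.033,0.06,-0.04,0,1],[-0.033,0.11,-0.04,0,1],[-0.033,0.14,-0.04,0,1],[-0.033,0.14,-0.04,0,1]]]'|grep opening; python3 st.py
```

```text
opening: 0.0285
[ 0.4848 -0.348   0.251 ] F [-0.1794 -0.2254 -1.3816] M [ 0.013   0.0008 -0.0364] yawz -138.06183078159776 t 29.9 q6 -0.5461474735615708
```

```bash
python3 -m inch '[[[0,0.02,0,0,1],[0,0.02,0,0,1]]]'|grep opening; python3 st.py
```

```text
opening: 0.0289
[ 0.4849 -0.3481  0.2505] F [ 0.4335  0.3896 -1.1604] M [-0.0699 -0.0363 -0.0203] yawz -138.0592737385042 t 30.15 q6 -0.5461226571288119
```

```bash
python3 -m inch '[[[0,0.02,0,0,1],[0,0.02,0,0,1]]]'|grep opening; python3 st.py
```

```text
opening: 0.0287
[ 0.4849 -0.3481  0.2499] F [ 0.0396 -0.2623 -1.7059] M [-0.0473 -0.0691  0.0649] yawz -138.0634594725201 t 30.4 q6 -0.5461604197504141
```

```bash
python3 -m inch '[[[0,0.03,0,0,1],[0,0.05,0,0,1],[0,0.05,0,0,1]]]'|grep opening; python3 st.py
```

```text
opening: 0.0286
[ 0.4849 -0.3481  0.2483] F [ 1.1529 -0.5795 -1.8215] M [-0.1123 -0.0954  0.0504] yawz -138.06416710397357 t 30.775 q6 -0.5461758340797779
```

```bash
python3 -m inch '[[[0,0.02,0,0,1],[0,0.04,0,0,1],[0,0.04,0,0,1]]]'|grep opening; python3 st.py
```

```text
opening: 0.0286
[ 0.4849 -0.3481  0.2471] F [-0.3722 -0.9778 -0.1881] M [-0.0406 -0.0393  0.0247] yawz -138.05795657652786 t 31.15 q6 -0.5461248747977614
```

```bash
python3 -m inch '[[[0,0.02,0,0,1],[0,0.03,0,0,1],[0,0.03,0,0,1]]]'|grep opening; python3 st.py
```

```text
opening: 0.0288
[ 0.4851 -0.3482  0.2469] F [-1.3561  0.5383  5.5073] M [0.6085 0.4076 0.0179] yawz -138.04881751095039 t 31.525 q6 -0.5461355018664914
```

```bash
python3 -m inch '[[[0,-0.01,0,0.3,1],[0,-0.01,0,0.6,1],[0,-0.01,0,1,1]]]'|grep opening; python3 st.py
```

```text
opening: 0.0285
[ 0.4852 -0.3483  0.2471] F [ 0.8479 -0.2877  0.9473] M [-0.2377 -0.087   0.0196] yawz -144.19319984243057 t 31.9 q6 -0.65332862265892
```

```bash
python3 -m inch '[[[0,0,0,0.3,1],[0,0,0,0.6,1],[0,0,0,0.6,1]]]'|grep opening; python3 st.py
```

```text
opening: 0.0286
[ 0.4852 -0.3484  0.247 ] F [ 0.1581 -1.2466  0.9327] M [-0.3711 -0.1247  0.0133] yawz -147.82000757994408 t 32.275 q6 -0.7166403522426659
```

```bash
python3 -m inch '[[[0,0,0,0.3,1],[0,0,0,0.6,1],[0,0,0,0.6,1]]]'|grep opening; python3 st.py
```

```text
opening: 0.0288
[ 0.4853 -0.3485  0.247 ] F [ 0.5517 -2.4217  1.5972] M [-0.4363 -0.1101  0.0135] yawz -151.4554525233053 t 32.65 q6 -0.7800739326486346
```

```bash
python3 -m inch '[[[-0.02,0,0,0.3,1],[-0.02,0,0,0.5,1],[-0.02,0,0,0.5,1]]]'|grep opening; python3 st.py
```

```text
opening: 0.0287
[ 0.4855 -0.3488  0.247 ] F [-0.4529  0.5549  2.5821] M [0.315  0.0933 0.0377] yawz -154.46938009039025 t 33.025 q6 -0.831983293369716
```

```bash
python3 -m inch '[[[0,0,0,0.3,1],[0,0,0,0.5,1],[0,0,0,0.5,1]]]'|grep opening; python3 st.py
```

```text
opening: 0.0287
[ 0.4855 -0.3489  0.247 ] F [ 0.101  -0.5692  1.2285] M [0.0822 0.0397 0.0971] yawz -157.49552388881645 t 33.4 q6 -0.8847940336640766
```

```bash
python3 -m inch '[[[0,0,0,0.3,1],[0,0,0,0.5,1],[0,0,0,0.5,1]]]'|grep opening; python3 st.py
```

```text
opening: 0.0286
[ 0.4855 -0.3489  0.247 ] F [-0.8884  0.1205  2.0402] M [-0.0747 -0.0021  0.1007] yawz -160.5170172550468 t 33.775 q6 -0.9375117647581237
```

```bash
python3 -m inch '[[[0,0,0,0.3,1],[0,0,0,0.5,1],[0,0,0,0.5,1]]]'|grep opening; python3 st.py
```

```text
opening: 0.0288
[ 0.4855 -0.349   0.247 ] F [ 0.8885 -0.0892  1.2356] M [-0.2103  0.0107  0.2172] yawz -163.53938409832585 t 34.15 q6 -0.9902672131632123
```

```bash
python3 -m inch '[[[0,0,0,0.3,1],[0,0,0,0.5,1],[0,0,0,0.5,1]]]'|grep opening; python3 st.py
```

```text
opening: 0.0286
[ 0.4855 -0.3491  0.247 ] F [-0.4618 -1.4251  0.6401] M [-0.5299  0.0868  0.1727] yawz -166.5624170059662 t 34.525 q6 -1.043022272419552
```

```bash
python3 - <<'E'
from h import *
m=viewer.camera_model("wrist");im=viewer.snapshot("wrist");cv2.imwrite("pics/w15.png",im[:,:,::-1])
ms=viewer.camera_model("scene");im2=viewer.snapshot("scene");cv2.imwrite("pics/s15.png",im2[:,:,::-1])
c=[.4840,-.3485,.08];uv=proj(m,[c])[0];x,y=int(uv[0])-20,int(uv[1])-25;print(x,y)
uv=proj(ms,[c])[0];x2,y2=int(uv[0])-20,int(uv[1])-30;print(x2,y2)
f=lambda q:cv2.resize(q[:,:,::-1],None,fx=10,fy=10,interpolation=cv2.INTER_CUBIC)
cv2.imwrite("pics/crop15.png",np.hstack([f(im[y:y+45,x:x+40]),f(im2[y2:y2+45,x2:x2+40])]))
E
```

```text
299 195
350 329
```

View pics/crop15.png

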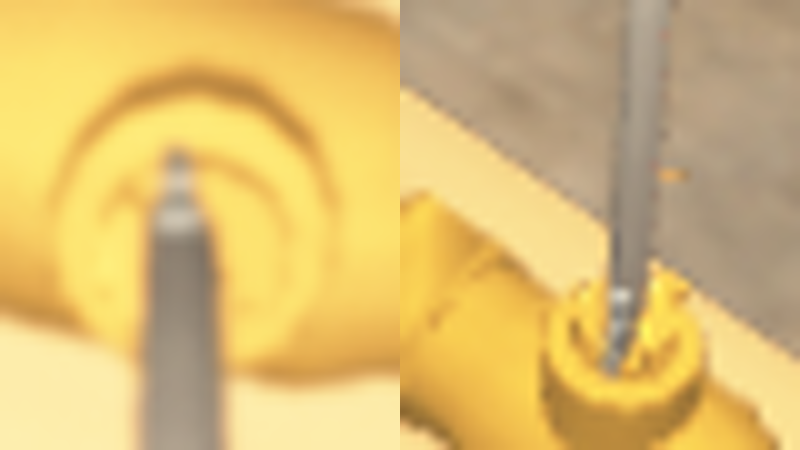

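```bash
python3 -m inch '[[[0,-0.07,0,0,1],[0.045,-0.1,0,-1.6,1],[0.045,-0.1,0,-3.2,1],[0.045,-0.1,0,-4.75,1],[0.045,-0.06,0,-4.75,1],[0.045,-0.03,0,-4.75,1],[0.045,0,0,-4.75,1],[0.045,0,0,-4.75,1]]]'|grep opening; python3 st.py
```

```text
opening: 0.0284
[ 0.4852 -0.3477  0.2471] F [0.5074 0.7762 0.2203] M [ 0.1036 -0.05   -0.0086] yawz -138.08748706940068 t 35.625 q6 -0.5481249845525344
```

```bash
python3 -m inch '[[[0,0.02,0,0,1],[0,0.02,0,0,1]]]'|grep opening; python3 st.py
```

```text
opening: 0.0286
[ 0.4853 -0.3477  0.2469] F [-0.6348  1.157   4.1367] M [0.4689 0.2742 0.0089] yawz -138.09621618301756 t 35.875 q6 -0.5484440986725606
```

```bash
python3 -m inch '[[[0,0.015,0,-0.4,1],[0,0.015,0,-0.8,1],[0,0.015,0,-1.2,1],[0,0.015,0,-0.8,1],[0,0.015,0,-0.4,1],[0,0.015,0,0,1],[0,0.015,0,0.4,1],[0,0.015,0,0.8,1],[0,0.015,0,1.2,1]]]'|grep opening; python3 st.py
```

```text
opening: 0.0286
[ 0.4856 -0.348   0.2469] F [-0.6747 -0.4488  2.3787] M [ 0.0115 -0.0173 -0.0049] yawz -145.37859906758007 t 37.0 q6 -0.6755839836913053
```

```bash
python3 -m inch '[[[0.015,0.015,0,-0.9,1],[0.025,0.015,0,-0.9,1],[0.035,0.015,0,-0.9,1],[0.045,0.015,0,-0.9,1],[0.03,0.015,0,-0.9,1],[0.015,0.015,0,-0.9,1],[0,0.015,0,-0.9,1],[-0.015,0.015,0,-0.9,1],[-0.03,0.015,0,-0.9,1]]]'|grep opening; python3 st.py
```

```text
opening: 0.0288
[ 0.4859 -0.3484  0.2468] F [-1.6895  1.9741  6.8119] M [0.8427 0.4889 0.0273] yawz -139.99679973477876 t 38.125 q6 -0.580624418332966
```

```bash
python3 - <<'E'
from h import *
m=viewer.camera_model("wrist");s=r.state()
T=np.eye(4);T[:3,:3]=R.from_rotvec(s['tcp_rot']).as_matrix();T[:3,3]=s['tool_pos']
X=np.linalg.inv(T)@m["T"]
def cam(p,yaw):
    z=np.array([np.cos(np.radians(yaw)),np.sin(np.radians(yaw)),0]);y=np.array([0,0,-1.]);x=np.cross(y,z)
    B=np.eye(4);B[:3,:3]=np.stack([x,y,z],1);B[:3,3]=p
    return dict(m,T=B@X)
a=cam([.5268,-.3493,.2879],-179.06);b=cam([.5222,-.3413,.2883],-167.61)
P13=lambda x,y:(299+(x-4.5)/10,145+(y-4.5)/10)
uv=(318.7027,167.8666);P11=lambda x,y:(298+(x-4.5)/10,147+(y-4.5)/10)
for n,mm,f,ls in (("w13",a,P13,[((130,170),(240,265)),((185,170),(270,255))]),("w11",b,P11,[((150,155),(215,285)),((180,130),(245,270))])):
    for p,q in ls:
        u,v=onz(mm,f(*p),.08),onz(mm,f(*q),.08);d=u-v;print(n,u[:2],v[:2],np.degrees(np.arctan2(d[1],d[0]))%180)
# edges by Canny/Hough in rectified patches
for f,mm in (("w11",b),("w13",a)):
    im=cv2.imread(f"pics/{f}.png")[...,0].astype(np.float32)
    c=onz(mm,(319.2,165.5) if f=="w13" else P11(205,207),.08)[:2]
    g=np.arange(-.007,.007,.0002);Xg,Yg=np.meshgrid(g,g)
    q=proj(mm,np.stack([c[0]+Xg,c[1]+Yg,np.full_like(Xg,.08)],-1)).reshape(*Xg.shape,2).astype(np.float32)
    w=cv2.GaussianBlur(cv2.remap(im,q[...,0],q[...,1],cv2.INTER_CUBIC),(0,0),2)
    gx,gy=cv2.Sobel(w,cv2.CV_32F,1,0),cv2.Sobel(w,cv2.CV_32F,0,1);k=np.hypot(Xg,Yg)<.0055
    J=[[(gx*gx)[k].sum(),(gx*gy)[k].sum()],[(gx*gy)[k].sum(),(gy*gy)[k].sum()]]
    ev,V=np.linalg.eigh(J);print(f,c,"slot dir",np.degrees(np.arctan2(V[1,0],V[0,0]))%180,ev)
E
```

```text
w13 [ 0.481  -0.3552] [ 0.4894 -0.345 ] 50.45230015955667
w13 [ 0.4809 -0.3502] [ 0.4885 -0.3422] 46.37434889173471
w11 [ 0.4788 -0.3552] [ 0.489  -0.3468] 39.145802980014224
w11 [ 0.476 -0.353] [ 0.4871 -0.3444] 37.60801863347717
w11 [ 0.4823 -0.3493] slot dir 42.480026 [12295.889 55333.215]
w13 [ 0.4845 -0.3481] slot dir 48.678574 [ 4971.0605 90088.61  ]
```

```bash
python3 -m inch '[[[0.035,0.01,-0.016,-0.5,1],[0.035,0.01,-0.016,-1,1],[0.035,0.012,-0.016,-1.4,1],[0.035,0.012,-0.016,-1.8,1],[0.035,0.012,-0.016,-2.2,1],[0.035,0.012,-0.016,-2.6,1],[0.035,0.012,-0.016,-3,1],[0.035,0.012,-0.016,-3.4,1]]]'|grep opening; python3 st.py
```

```text
opening: 0.0286
[ 0.4854 -0.3472  0.2468] F [-0.4063 -0.4446  6.6682] M [-0.0569  0.4537 -0.151 ] yawz -119.5365378338351 t 39.125 q6 -0.22530245645657668
```

```bash
python3 - <<'E'
from h import *
m=viewer.camera_model("wrist");im=viewer.snapshot("wrist");cv2.imwrite("pics/w16.png",im[:,:,::-1])
ms=viewer.camera_model("scene");im2=viewer.snapshot("scene");cv2.imwrite("pics/s16.png",im2[:,:,::-1])
c=[.4840,-.3485,.08];uv=proj(m,[c])[0];x,y=int(uv[0])-20,int(uv[1])-25;print(x,y)
uv=proj(ms,[c])[0];x2,y2=int(uv[0])-20,int(uv[1])-30;print(x2,y2)
f=lambda q:cv2.resize(q[:,:,::-1],None,fx=10,fy=10,interpolation=cv2.INTER_CUBIC)
cv2.imwrite("pics/crop16.png",np.hstack([f(im[y:y+45,x:x+40]),f(im2[y2:y2+45,x2:x2+40])]))
E
```

```text
297 194
350 329
```

View pics/crop16.png

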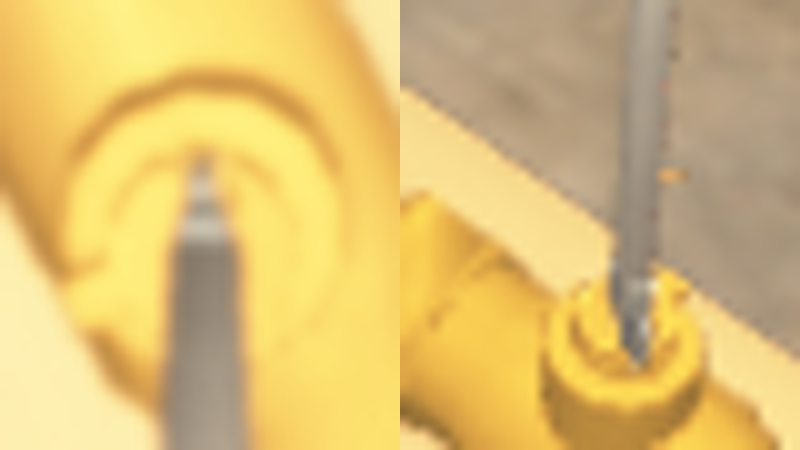

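```bash
python3 - <<'E'
from h import *
ref=cv2.imread("pics/w3.png");
for k in ("w5","w7","w8","w9","w10","w12","w14","w15","w16"):
    im=cv2.imread(f"pics/{k}.png")
    o=[]
    for (x0,x1,y0,y1) in ((312,335,250,298),(290,345,245,262),(300,335,275,300)):
        t=ref[y0:y1,x0:x1,2];w=im[y0-6:y1+6,x0-6:x1+6,2]
        q=cv2.matchTemplate(w,t,cv2.TM_CCOEFF_NORMED);_,v,_,l=cv2.minMaxLoc(q)
        def sub(a,i): 
            return 0 if i<=0 or i>=len(a)-1 else .5*(a[i-1]-a[i+1])/(a[i-1]-2*a[i]+a[i+1])
        o.append((round(float(l[0]-6+sub(q[l[1]],l[0])),2),round(float(l[1]-6+sub(q[:,l[0]],l[1])),2),round(float(v),2)))
    # shaft centre columns: grey in row 235
    print(k,o)
E
```

```text
w5 [(0.07, 0.25, 0.97), (-0.02, 0.62, 0.96), (0.06, -0.29, 0.94)]
w7 [(0.08, 0.14, 0.98), (-0.19, 0.45, 0.92), (0.07, -0.29, 0.94)]
w8 [(0.15, -0.12, 0.99), (-0.05, -0.24, 0.94), (0.18, -0.22, 0.99)]
w9 [(0.27, -1.0, 0.98), (-0.09, -1.22, 0.95), (0.38, -0.77, 0.98)]
w10 [(0.56, -0.67, 0.98), (0.48, -1.04, 0.9), (0.67, -0.29, 0.98)]
w12 [(0.67, -0.37, 0.98), (0.18, -0.88, 0.95), (0.76, -0.46, 0.98)]
w14 [(0.64, -0.58, 0.98), (0.49, -0.66, 0.92), (0.8, -0.47, 0.99)]
w15 [(0.62, -0.33, 0.98), (0.06, -1.03, 0.94), (0.72, -0.44, 0.99)]
w16 [(0.78, -0.47, 0.99), (0.42, -0.79, 0.96), (0.86, -0.49, 0.97)]
```

```bash
python3 -m inch '[[[0,-0.15,0,0,1],[0,-0.3,0,0,1],[0,-0.8,-0.5,0,1],[0,-1.1,-1.4,0,1],[0,-1.1,-1.4,0,1]]]' |grep opening; python3 st.py
python3 - <<'E'
from h import *
m=viewer.camera_model("wrist");im=viewer.snapshot("wrist")[:,:,::-1];cv2.imwrite("pics/w17.png",im)
ms=viewer.camera_model("scene");i2=viewer.snapshot("scene")[:,:,::-1];cv2.imwrite("pics/s17.png",i2)
s13=cv2.imread("pics/s13.png")
c=[.4838,-.349,.08]
def nb(im,mm,h):
    uv=proj(mm,[c])[0];x,y=int(uv[0])-h,int(uv[1])-h;print("off",x,y)
    A=cv2.resize(im[y:y+2*h,x:x+2*h,0],(260,260),interpolation=cv2.INTER_CUBIC);return cv2.normalize(A,None,0,255,cv2.NORM_MINMAX)
cv2.imwrite("pics/crop17.png",np.hstack([nb(im,m,20),nb(i2,ms,12),nb(s13,ms,12)]))
cc=onz(m,proj(m,[c])[0],.08)
E
```

```text
opening: 0.0288
[ 0.5075 -0.309   0.2814] F [ 0.3989 -0.5071 -1.3238] M [-0.016   0.022   0.0216] yawz -119.4356658238885 t 39.85 q6 -0.29872390877936345
off 298 141
off 358 348
off 358 348
```

View pics/crop17.png

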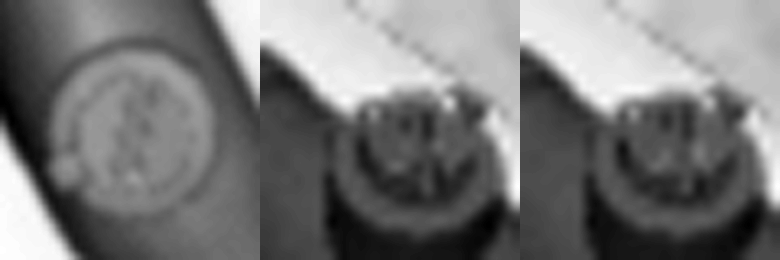

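```bash
python3 - <<'E'
from h import *
ms=viewer.camera_model("scene")
D={"s3":(.4817,-.3486,.2998),"s5":(.4819,-.3483,.276),"s7":(.4832,-.3484,.2572),"s8":(.4845,-.3496,.247),"s9":(.4839,-.35,.2469),"s10":(.4846,-.3504,.2911),"s11":(.5222,-.3413,.2883),"s13":(.5268,-.3493,.2879),"s14":(.4831,-.348,.2551),"s15":(.4855,-.3491,.247),"s16":(.4854,-.3472,.2468),"s17":(.5075,-.309,.2814)}
for k,t in D.items():
    im=cv2.imread(f"pics/{k}.png").astype(int);p=proj(ms,[np.array(t)-[0,0,.055]])[0];q=proj(ms,[np.array(t)-[0,0,.171]])[0]
    x=int(round(p[0]));red=(im[...,2]-im[...,1])  # handle red strong
    prof=red[int(p[1])-25:int(p[1])+20,x-3:x+4].max(1).astype(float)
    j=np.where(prof>55)[0].max();f=(prof[j]-55)/(prof[j]-prof[j+1]+1e-6)
    # horizontal centre of the handle 8 px above foot
    row=red[int(p[1])-12,x-20:x+20];w=np.where(row>55)[0]
    print(k,"foot-pred rows %.2f"%(int(p[1])-25+j+f-p[1]),"col off %.2f"%(x-20+w.mean()-p[0]))
E
```

```text
s3 foot-pred rows 4.31 col off 2.50
s5 foot-pred rows 5.61 col off 4.64
s7 foot-pred rows 5.75 col off 6.41
s8 foot-pred rows 6.57 col off 0.50
s9 foot-pred rows 6.72 col off 1.07
s10 foot-pred rows 6.76 col off 0.79
s11 foot-pred rows 5.60 col off 6.27
s13 foot-pred rows 6.26 col off 5.00
s14 foot-pred rows 6.34 col off 1.36
s15 foot-pred rows 6.69 col off 0.77
s16 foot-pred rows 6.56 col off 2.68
s17 foot-pred rows 6.51 col off 2.27
```

```bash
fz(){ python3 -c "
from h import *
f=r.state()['contact_force'][2];import sys;sys.exit(0 if f<1.5 else 1)"; }
python3 -m inch '[[[0,0,0.7,-1.5,1],[0,0,1.47,-3,1],[0,0.3,1.47,-4.5,1],[0,0.6,1.47,-6,1],[0,0.85,1.47,-7.4,1],[0,0.95,1.47,-7.4,1],[0,0.95,1.47,-7.4,1]]]' >/dev/null; python3 st.py
python3 -m inch '[[[0,0.04,0,0,1],[0,0.06,0,0,1],[0,0.06,0,0,1]]]'>/dev/null; python3 st.py
fz && python3 -m inch '[[[0,0.03,0,0,1],[0,0.03,0,0,1]]]'>/dev/null; python3 st.py
fz && python3 -m inch '[[[0,0.02,0,0,1],[0,0.02,0,0,1]]]'>/dev/null; python3 st.py
fz && python3 -m inch '[[[0,0.02,0,0,1],[0,0.02,0,0,1]]]'>/dev/null; python3 st.py
fz && python3 -m inch '[[[0,0.02,0,0,1],[0,0.02,0,0,1]]]'>/dev/null; python3 st.py
```

```text
[ 0.4844 -0.3485  0.2517] F [-0.0671 -0.0247 -0.9756] M [-0.055  -0.031  -0.0039] yawz -75.28207081766871 t 40.825 q6 0.5499638521887344
[ 0.4847 -0.3487  0.2508] F [-0.7964  0.355   3.6511] M [ 0.0954  0.4001 -0.0143] yawz -75.29397552404933 t 41.2 q6 0.5495222581259221
[ 0.4847 -0.3487  0.2508] F [-0.7964  0.355   3.6511] M [ 0.0954  0.4001 -0.0143] yawz -75.29397552404933 t 41.2 q6 0.5495222581259221
[ 0.4847 -0.3487  0.2508] F [-0.7964  0.355   3.6511] M [ 0.0954  0.4001 -0.0143] yawz -75.29397552404933 t 41.2 q6 0.5495222581259221
[ 0.4847 -0.3487  0.2508] F [-0.7964  0.355   3.6511] M [ 0.0954  0.4001 -0.0143] yawz -75.29397552404933 t 41.2 q6 0.5495222581259221
[ 0.4847 -0.3487  0.2508] F [-0.7964  0.355   3.6511] M [ 0.0954  0.4001 -0.0143] yawz -75.29397552404933 t 41.2 q6 0.5495222581259221
```

```bash
up(){ python3 -c "
from h import *
import sys;sys.exit(0 if r.state()['tool_pos'][2]>.2501 else 1)"; }
python3 -m inch '[[[-0.042,0,-0.03,1,1],[-0.042,0,-0.03,2,1],[-0.042,0,-0.03,3,1],[-0.042,0,-0.03,4,1],[-0.042,0.01,-0.03,5,1]]]'>/dev/null; python3 st.py
up && python3 -m inch '[[[0,0.015,0,0.5,1],[0,0.015,0,1,1]]]'>/dev/null; python3 st.py
up && python3 -m inch '[[[0,0.015,0,0.5,1],[0,0.015,0,1,1]]]'>/dev/null; python3 st.py
up && python3 -m inch '[[[0,0.015,0,0.5,1],[0,0.015,0,1,1]]]'>/dev/null; python3 st.py
up && python3 -m inch '[[[0,0.015,0,0.5,1],[0,0.015,0,1,1]]]'>/dev/null; python3 st.py
up && python3 -m inch '[[[0,0.015,0,0.5,1],[0,0.015,0,1,1]]]'>/dev/null; python3 st.py
up && python3 -m inch '[[[0,0.015,0,0.5,1],[0,0.015,0,1,1]]]'>/dev/null; python3 st.py
up && python3 -m inch '[[[0,0.015,0,0.5,1],[0,0.015,0,1,1]]]'>/dev/null; python3 st.py
```

```text
[ 0.4862 -0.3476  0.2509] F [1.0642 0.3788 2.9855] M [ 0.0976 -0.2832 -0.0329] yawz -105.49918505097563 t 41.825 q6 0.019678886110134138
[ 0.4866 -0.3477  0.2509] F [-0.0888  1.0422  2.6608] M [ 0.1363 -0.0821 -0.006 ] yawz -111.6167008108884 t 42.075 q6 -0.08719906388585488
[ 0.4869 -0.3478  0.2509] F [-0.8226 -0.2524  2.7793] M [ 0.1274 -0.002   0.0527] yawz -117.72054418855714 t 42.325 q6 -0.19395545492493882
[ 0.4872 -0.348   0.251 ] F [-1.26   -0.6216  3.5729] M [-0.0088 -0.0061  0.0002] yawz -123.83272306366818 t 42.575 q6 -0.30074378147895886
[ 0.4874 -0.3481  0.2509] F [-0.4739 -0.5261  2.4289] M [-0.0154  0.102   0.0182] yawz -129.94253918033576 t 42.825 q6 -0.4075462213416807
[ 0.4877 -0.3482  0.251 ] F [-0.6629  0.0702  3.2842] M [-0.05    0.0882 -0.0046] yawz -136.04845451922193 t 43.075 q6 -0.5142883044697419
[ 0.4879 -0.3483  0.251 ] F [-0.5514 -1.1357  2.2218] M [-0.0681  0.0919  0.0223] yawz -142.15965373453534 t 43.325 q6 -0.6210821363115853
[ 0.4882 -0.3485  0.2509] F [-0.2053 -0.4356  2.6805] M [-0.1076  0.118  -0.0114] yawz -148.26918753115163 t 43.575 q6 -0.7278763685806232
```

```bash
ck(){ python3 -c "
from h import *
import sys;s=r.state();sys.exit(0 if s['contact_force'][2]<3 and abs(s['wrist_torque'][2])<.25 and abs(s['contact_force'][:2]).max()<5 else 1)"; }
python3 -m inch '[[[0,-0.06,0,0,1],[0.073,-0.06,0.068,-1,1],[0.073,-0.06,0.068,-2.05,1],[0.073,-0.06,0.068,-2.05,1]]]'>/dev/null; python3 st.py
python3 -m inch '[[[0,0.06,0,0,1],[0,0.1,0,0,1],[0,0.1,0,0,1]]]'>/dev/null; python3 st.py
ck && python3 -m inch '[[[0,0.04,0,0,1],[0,0.08,0,0,1],[0,0.08,0,0,1]]]'>/dev/null; python3 st.py
ck && python3 -m inch '[[[0,0.006,0,0.8,1],[0,0.006,0,1.6,1],[0,0.006,0,2.4,1]]]'>/dev/null; python3 st.py
ck && python3 -m inch '[[[0,0.003,0,0.4,1],[0,0.003,0,0.7,1]]]'>/dev/null; python3 st.py
ck && python3 -m inch '[[[0,0.003,0,0.4,1],[0,0.003,0,0.7,1]]]'>/dev/null; python3 st.py
ck && python3 -m inch '[[[0,0.003,0,0.4,1],[0,0.003,0,0.7,1]]]'>/dev/null; python3 st.py
ck && python3 -m inch '[[[0,0.003,0,0.4,1],[0,0.003,0,0.7,1]]]'>/dev/null; python3 st.py
ck && python3 -m inch '[[[0,0.003,0,0.4,1],[0,0.003,0,0.7,1]]]'>/dev/null; python3 st.py
```

```text
[ 0.4851 -0.3475  0.2524] F [ 0.1691 -0.4219 -0.5342] M [0.0327 0.0453 0.007 ] yawz -135.96767564439634 t 44.075 q6 -0.512950227993191
[ 0.4855 -0.3477  0.2504] F [-1.6709  1.094   5.4121] M [ 0.8148  0.472  -0.0457] yawz -136.0208227181469 t 44.45 q6 -0.5141800644829523
[ 0.4855 -0.3477  0.2504] F [-1.6709  1.094   5.4121] M [ 0.8148  0.472  -0.0457] yawz -136.0208227181469 t 44.45 q6 -0.5141800644829523
[ 0.4855 -0.3477  0.2504] F [-1.6709  1.094   5.4121] M [ 0.8148  0.472  -0.0457] yawz -136.0208227181469 t 44.45 q6 -0.5141800644829523
[ 0.4855 -0.3477  0.2504] F [-1.6709  1.094   5.4121] M [ 0.8148  0.472  -0.0457] yawz -136.0208227181469 t 44.45 q6 -0.5141800644829523
[ 0.4855 -0.3477  0.2504] F [-1.6709  1.094   5.4121] M [ 0.8148  0.472  -0.0457] yawz -136.0208227181469 t 44.45 q6 -0.5141800644829523
[ 0.4855 -0.3477  0.2504] F [-1.6709  1.094   5.4121] M [ 0.8148  0.472  -0.0457] yawz -136.0208227181469 t 44.45 q6 -0.5141800644829523
[ 0.4855 -0.3477  0.2504] F [-1.6709  1.094   5.4121] M [ 0.8148  0.472  -0.0457] yawz -136.0208227181469 t 44.45 q6 -0.5141800644829523
[ 0.4855 -0.3477  0.2504] F [-1.6709  1.094   5.4121] M [ 0.8148  0.472  -0.0457] yawz -136.0208227181469 t 44.45 q6 -0.5141800644829523
```

```bash
ck(){ python3 -c "
from h import *
import sys;s=r.state();sys.exit(0 if s['contact_force'][2]<3 and abs(s['wrist_torque'][2])<.3 and abs(s['contact_force'][:2]).max()<6 else 1)"; }
python3 -m inch '[[[0,-0.05,0,0,1],[0.012,-0.05,0,-1.4,1],[0.012,-0.05,0,-2.7,1],[0.012,-0.05,0,-2.7,1]]]'>/dev/null; python3 st.py
python3 -m inch '[[[0,0.04,0,0,1],[0,0.06,0,0,1],[0,0.06,0,0,1]]]'>/dev/null; python3 st.py
ck && python3 -m inch '[[[0,0.04,0,0,1],[0,0.08,0,0,1],[0,0.08,0,0,1]]]'>/dev/null; python3 st.py
ck && python3 -m inch '[[[0,0.006,0,0.7,1],[0,0.006,0,1.4,1]]]'>/dev/null; python3 st.py
ck && python3 -m inch '[[[0,0.003,0,0.7,1],[0,0.003,0,1.4,1]]]'>/dev/null; python3 st.py
ck && python3 -m inch '[[[0,0.003,0,0.7,1],[0,0.003,0,1.4,1]]]'>/dev/null; python3 st.py
ck && python3 -m inch '[[[0,0.003,0,0.7,1],[0,0.003,0,1.4,1]]]'>/dev/null; python3 st.py
ck && python3 -m inch '[[[0,0.003,0,0.7,1],[0,0.003,0,1.4,1]]]'>/dev/null; python3 st.py
ck && python3 -m inch '[[[0,0.003,0,0.5,1],[0,0.003,0,1,1]]]'>/dev/null; python3 st.py
ck && python3 -m inch '[[[0,0.003,0,0.5,1],[0,0.003,0,1,1]]]'>/dev/null; python3 st.py
python3 - <<'E'
from h import *
m=viewer.camera_model("wrist");s=r.state()
T=np.eye(4);T[:3,:3]=R.from_rotvec(s['tcp_rot']).as_matrix();T[:3,3]=s['tool_pos'];X=np.linalg.inv(T)@m["T"]
for f,p,yaw,px in (("w11",(.5222,-.3413,.2883),-167.61,(318,167.5)),("w13",(.5268,-.3493,.2879),-179.06,(319.2,165.5)),("w17",(.5075,-.309,.2814),-119.44,(298+132/6.5,141+130/6.5))):
    z=np.array([np.cos(np.radians(yaw)),np.sin(np.radians(yaw)),0]);y=np.array([0,0,-1.]);B=np.eye(4);B[:3,:3]=np.stack([np.cross(y,z),y,z],1);B[:3,3]=p;mm=dict(m,T=B@X)
    c=onz(mm,px,.08)[:2];im=cv2.imread(f"pics/{f}.png")[...,0].astype(np.float32)
    for rad in (.0045,.0055,.0065):
        g=np.arange(-.007,.007,.0002);Xg,Yg=np.meshgrid(g,g)
        q=proj(mm,np.stack([c[0]+Xg,c[1]+Yg,np.full_like(Xg,.08)],-1)).reshape(*Xg.shape,2).astype(np.float32)
        w=cv2.GaussianBlur(cv2.remap(im,q[...,0],q[...,1],cv2.INTER_CUBIC),(0,0),2);gx,gy=cv2.Sobel(w,cv2.CV_32F,1,0),cv2.Sobel(w,cv2.CV_32F,0,1);k=np.hypot(Xg,Yg)<rad
        ev,V=np.linalg.eigh([[(gx*gx)[k].sum(),(gx*gy)[k].sum()],[(gx*gy)[k].sum(),(gy*gy)[k].sum()]]);print(f,c,rad,round(np.degrees(np.arctan2(V[1,0],V[0,0]))%180,1),round(float(ev[1]/ev[0]),1))
E
```

```text
[ 0.4851 -0.3473  0.2516] F [ 0.7155 -0.6569 -1.1923] M [ 0.0263 -0.0004  0.0259] yawz -119.91183018156705 t 44.95 q6 -0.23327750648499454
[ 0.4853 -0.3475  0.2507] F [-1.4868  1.2337  4.2525] M [ 0.5986  0.4979 -0.0553] yawz -120.0129519895004 t 45.325 q6 -0.23524045926463372
[ 0.4853 -0.3475  0.2507] F [-1.4868  1.2337  4.2525] M [ 0.5986  0.4979 -0.0553] yawz -120.0129519895004 t 45.325 q6 -0.23524045926463372
[ 0.4853 -0.3475  0.2507] F [-1.4868  1.2337  4.2525] M [ 0.5986  0.4979 -0.0553] yawz -120.0129519895004 t 45.325 q6 -0.23524045926463372
[ 0.4853 -0.3475  0.2507] F [-1.4868  1.2337  4.2525] M [ 0.5986  0.4979 -0.0553] yawz -120.0129519895004 t 45.325 q6 -0.23524045926463372
[ 0.4853 -0.3475  0.2507] F [-1.4868  1.2337  4.2525] M [ 0.5986  0.4979 -0.0553] yawz -120.0129519895004 t 45.325 q6 -0.23524045926463372
[ 0.4853 -0.3475  0.2507] F [-1.4868  1.2337  4.2525] M [ 0.5986  0.4979 -0.0553] yawz -120.0129519895004 t 45.325 q6 -0.23524045926463372
[ 0.4853 -0.3475  0.2507] F [-1.4868  1.2337  4.2525] M [ 0.5986  0.4979 -0.0553] yawz -120.0129519895004 t 45.325 q6 -0.23524045926463372
[ 0.4853 -0.3475  0.2507] F [-1.4868  1.2337  4.2525] M [ 0.5986  0.4979 -0.0553] yawz -120.0129519895004 t 45.325 q6 -0.23524045926463372
[ 0.4853 -0.3475  0.2507] F [-1.4868  1.2337  4.2525] M [ 0.5986  0.4979 -0.0553] yawz -120.0129519895004 t 45.325 q6 -0.23524045926463372
w11 [ 0.4826 -0.3491] 0.0045 45.2 4.5
w11 [ 0.4826 -0.3491] 0.0055 41.6 4.7
w11 [ 0.4826 -0.3491] 0.0065 44.5 3.9
w13 [ 0.4846 -0.348 ] 0.0045 48.0 14.8
w13 [ 0.4846 -0.348 ] 0.0055 48.7 18.1
w13 [ 0.4846 -0.348 ] 0.0065 49.2 9.9
w17 [ 0.4835 -0.3492] 0.0045 65.2 2.8
w17 [ 0.4835 -0.3492] 0.0055 58.2 2.1
w17 [ 0.4835 -0.3492] 0.0065 55.9 2.2
```

```bash
cat > g.py <<'E'
import sys
from bench import r
s=r.state();k=sys.argv[1]
ok={"face":s['contact_force'][2]>1.5 and s['tool_pos'][2]>.2501,"drop":s['tool_pos'][2]<.2502 and s['contact_force'][2]<3,"in":s['tool_pos'][2]<.2485 and s['wrist_torque'][2]<.22 and abs(s['contact_force'][:2]).max()<6}[k]
sys.exit(0 if ok else 1)
E
g(){ python3 g.py $1; }
g face && python3 -m inch '[[[0.02,0.02,0,0,1],[0.04,0.022,0,0,1],[0.025,0.022,0,0,1],[0.011,0.022,0,0,1],[-0.005,0.022,0,0,1],[-0.02,0.022,0,0,1],[0,0.022,0,0,1],[0.011,0.022,0,0,1]]]'>/dev/null; python3 st.py
g face && python3 -m inch '[[[0.011,0.02,0,0.8,1],[0.04,0.022,0,0.8,1],[0.025,0.022,0,0.8,1],[0.011,0.022,0,0.8,1],[-0.005,0.022,0,0.8,1],[-0.02,0.022,0,0.8,1],[0,0.022,0,0.8,1],[0.011,0.022,0,0.8,1]]]'>/dev/null; python3 st.py
g face && python3 -m inch '[[[0.011,0.02,0,0.8,1],[0.04,0.022,0,0.8,1],[0.025,0.022,0,0.8,1],[0.011,0.022,0,0.8,1],[-0.005,0.022,0,0.8,1],[-0.02,0.022,0,0.8,1],[0,0.022,0,0.8,1],[0.011,0.022,0,0.8,1]]]'>/dev/null; python3 st.py
g face && python3 -m inch '[[[0.011,0.02,0,-1.2,1],[0.011,0.02,0,-2.4,1],[0.04,0.022,0,-2.4,1],[0.025,0.022,0,-2.4,1],[0.011,0.022,0,-2.4,1],[-0.005,0.022,0,-2.4,1],[-0.02,0.022,0,-2.4,1],[0,0.022,0,-2.4,1],[0.011,0.022,0,-2.4,1]]]'>/dev/null; python3 st.py
g drop && python3 -m inch '[[[0,0.03,0,0,1],[0,0.06,0,0,1],[0,0.085,0,0,1],[0,0.085,0,0,1]]]'>/dev/null; python3 st.py
g in && python3 -m inch '[[[0,0.003,0,0.7,1],[0,0.003,0,1.4,1]]]'>/dev/null; python3 st.py
g in && python3 -m inch '[[[0,0.003,0,0.7,1],[0,0.003,0,1.4,1]]]'>/dev/null; python3 st.py
g in && python3 -m inch '[[[0,0.003,0,0.7,1],[0,0.003,0,1.4,1]]]'>/dev/null; python3 st.py
g in && python3 -m inch '[[[0,0.003,0,0.7,1],[0,0.003,0,1.4,1]]]'>/dev/null; python3 st.py
g in && python3 -m inch '[[[0,0.003,0,0.5,1],[0,0.003,0,1,1]]]'>/dev/null; python3 st.py
g in && python3 -m inch '[[[0,0.003,0,0.5,1],[0,0.003,0,1,1]]]'>/dev/null; python3 st.py
```

```text
[ 0.4851 -0.3474  0.2506] F [0.1341 1.3075 6.8511] M [0.491  0.226  0.0073] yawz -120.02617475836887 t 46.325 q6 -0.23579328804548172
[ 0.4852 -0.3475  0.2506] F [0.1268 0.8794 6.7296] M [0.3729 0.1721 0.0373] yawz -124.84448056512618 t 47.325 q6 -0.32019446172342686
[ 0.4852 -0.3475  0.2507] F [-0.316   0.6126  6.1545] M [ 0.2927  0.2267 -0.0157] yawz -129.65163486184514 t 48.325 q6 -0.40454970457928113
[ 0.4851 -0.3475  0.2507] F [-1.0276  1.4401  7.6108] M [ 0.3376  0.3816 -0.0022] yawz -115.27235389037676 t 49.45 q6 -0.15393345603058514
[ 0.4851 -0.3475  0.2507] F [-1.0276  1.4401  7.6108] M [ 0.3376  0.3816 -0.0022] yawz -115.27235389037676 t 49.45 q6 -0.15393345603058514
[ 0.4851 -0.3475  0.2507] F [-1.0276  1.4401  7.6108] M [ 0.3376  0.3816 -0.0022] yawz -115.27235389037676 t 49.45 q6 -0.15393345603058514
[ 0.4851 -0.3475  0.2507] F [-1.0276  1.4401  7.6108] M [ 0.3376  0.3816 -0.0022] yawz -115.27235389037676 t 49.45 q6 -0.15393345603058514
[ 0.4851 -0.3475  0.2507] F [-1.0276  1.4401  7.6108] M [ 0.3376  0.3816 -0.0022] yawz -115.27235389037676 t 49.45 q6 -0.15393345603058514
[ 0.4851 -0.3475  0.2507] F [-1.0276  1.4401  7.6108] M [ 0.3376  0.3816 -0.0022] yawz -115.27235389037676 t 49.45 q6 -0.15393345603058514
[ 0.4851 -0.3475  0.2507] F [-1.0276  1.4401  7.6108] M [ 0.3376  0.3816 -0.0022] yawz -115.27235389037676 t 49.45 q6 -0.15393345603058514
[ 0.4851 -0.3475  0.2507] F [-1.0276  1.4401  7.6108] M [ 0.3376  0.3816 -0.0022] yawz -115.27235389037676 t 49.45 q6 -0.15393345603058514
```

```bash
g(){ python3 g.py $1; }
python3 -m inch '[[[0,-0.03,0,1.6,1],[0,-0.03,0,3.2,1],[0.011,0.01,0,3.2,1],[0.011,0.015,0,3.2,1]]]'>/dev/null; python3 st.py
g face && python3 -m inch '[[[0.011,0.02,0,0.7,1],[0.03,0.022,0,0.7,1],[0.011,0.022,0,0.7,1],[-0.01,0.022,0,0.7,1],[0.011,0.022,0,0.7,1]]]'>/dev/null; python3 st.py
g face && python3 -m inch '[[[0.011,0.02,0,0.7,1],[0.03,0.022,0,0.7,1],[0.011,0.022,0,0.7,1],[-0.01,0.022,0,0.7,1],[0.011,0.022,0,0.7,1]]]'>/dev/null; python3 st.py
g face && python3 -m inch '[[[0.011,0.02,0,0.7,1],[0.03,0.022,0,0.7,1],[0.011,0.022,0,0.7,1],[-0.01,0.022,0,0.7,1],[0.011,0.022,0,0.7,1]]]'>/dev/null; python3 st.py
g face && python3 -m inch '[[[0.011,0.02,0,0.7,1],[0.03,0.022,0,0.7,1],[0.011,0.022,0,0.7,1],[-0.01,0.022,0,0.7,1],[0.011,0.022,0,0.7,1]]]'>/dev/null; python3 st.py
g face && python3 -m inch '[[[0.011,0.02,0,0.7,1],[0.03,0.022,0,0.7,1],[0.011,0.022,0,0.7,1],[-0.01,0.022,0,0.7,1],[0.011,0.022,0,0.7,1]]]'>/dev/null; python3 st.py
g drop && python3 -m inch '[[[0,0.03,0,0,1],[0,0.06,0,0,1],[0,0.085,0,0,1],[0,0.085,0,0,1]]]'>/dev/null; python3 st.py
g in && python3 -m inch '[[[0,0.003,0,0.7,1],[0,0.003,0,1.4,1]]]'>/dev/null; python3 st.py
g in && python3 -m inch '[[[0,0.003,0,0.7,1],[0,0.003,0,1.4,1]]]'>/dev/null; python3 st.py
g in && python3 -m inch '[[[0,0.003,0,0.5,1],[0,0.003,0,1,1]]]'>/dev/null; python3 st.py
g in && python3 -m inch '[[[0,0.003,0,0.5,1],[0,0.003,0,1,1]]]'>/dev/null; python3 st.py
g in && python3 -m inch '[[[0,0.003,0,0.5,1],[0,0.003,0,1,1]]]'>/dev/null; python3 st.py
g in && python3 -m inch '[[[0,0.003,0,0.5,1],[0,0.003,0,1,1]]]'>/dev/null; python3 st.py
```

```text
[ 0.4849 -0.3474  0.2506] F [-0.9354  0.5433  5.827 ] M [0.6536 0.3687 0.0401] yawz -134.2270449483333 t 49.95 q6 -0.48505497754280247
[ 0.4849 -0.3473  0.2506] F [-0.5463  0.7693  5.3217] M [0.4731 0.1455 0.0435] yawz -138.1813931006228 t 50.575 q6 -0.5545018928113262
[ 0.4849 -0.3472  0.2506] F [-0.0086  0.5133  5.2913] M [ 0.3397  0.202  -0.0061] yawz -142.13049546174042 t 51.2 q6 -0.6239516463105058
[ 0.485  -0.3472  0.2506] F [-0.8807  0.1688  6.123 ] M [0.2711 0.2664 0.004 ] yawz -146.07936764886068 t 51.825 q6 -0.6934601845000188
[ 0.4851 -0.3471  0.2506] F [-0.3687  0.3682  5.6853] M [0.2402 0.2776 0.0608] yawz -150.03418399017414 t 52.45 q6 -0.7629867145763979
[ 0.4851 -0.3471  0.2506] F [-0.6199 -0.5304  5.6279] M [0.2241 0.3373 0.0314] yawz -153.98268114462113 t 53.075 q6 -0.8325396301591155
[ 0.4851 -0.3471  0.2506] F [-0.6199 -0.5304  5.6279] M [0.2241 0.3373 0.0314] yawz -153.98268114462113 t 53.075 q6 -0.8325396301591155
[ 0.4851 -0.3471  0.2506] F [-0.6199 -0.5304  5.6279] M [0.2241 0.3373 0.0314] yawz -153.98268114462113 t 53.075 q6 -0.8325396301591155
[ 0.4851 -0.3471  0.2506] F [-0.6199 -0.5304  5.6279] M [0.2241 0.3373 0.0314] yawz -153.98268114462113 t 53.075 q6 -0.8325396301591155
[ 0.4851 -0.3471  0.2506] F [-0.6199 -0.5304  5.6279] M [0.2241 0.3373 0.0314] yawz -153.98268114462113 t 53.075 q6 -0.8325396301591155
[ 0.4851 -0.3471  0.2506] F [-0.6199 -0.5304  5.6279] M [0.2241 0.3373 0.0314] yawz -153.98268114462113 t 53.075 q6 -0.8325396301591155
[ 0.4851 -0.3471  0.2506] F [-0.6199 -0.5304  5.6279] M [0.2241 0.3373 0.0314] yawz -153.98268114462113 t 53.075 q6 -0.8325396301591155
[ 0.4851 -0.3471  0.2506] F [-0.6199 -0.5304  5.6279] M [0.2241 0.3373 0.0314] yawz -153.98268114462113 t 53.075 q6 -0.8325396301591155
```

```bash
python3 -m inch '[[[0,-0.6,0,0,1],[0,-1.4,0,0,1],[1.3,-1.65,-0.9,1,1],[2.6,-1.65,-1.8,2,1],[3.9,-1.65,-2.7,3,1],[5.2,-1.65,-3.6,4,1],[6.5,-1.65,-4.5,5,1],[7.8,-1.65,-5.4,5.3,1],[8.7,-1.65,-6.0,5.3,1],[9.07,-1.65,-6.28,5.3,1],[9.07,-1.65,-6.28,5.3,1]]]'>/dev/null; python3 st.py
python3 -m inch '[[[0,1.2,0,0,1],[0,2.2,0,0,1],[0,3,0,0,1],[0,3.4,0,0,1],[0,3.4,0,0,1]]]' | grep opening; python3 st.py
python3 - <<'E'
from h import *
s=r.state();Rm=R.from_rotvec(s['tcp_rot']).as_matrix();print("to notch units",Rm.T@(np.array([.6255,-.0295,.197])-s['tool_pos'])/.03)
ms=viewer.camera_model("scene");im=viewer.snapshot("scene")[:,:,::-1];cv2.imwrite("pics/s20.png",im);cv2.imwrite("pics/crop20.png",cv2.resize(im[130:300,215:360],None,fx=3.5,fy=3.5,interpolation=cv2.INTER_CUBIC))
E
```

```text
[ 0.5342 -0.0187  0.2957] F [-0.172  -0.7804 -1.0659] M [ 0.0265  0.0742 -0.0198] yawz 174.3993763047058 t 54.45 q6 -2.0207673441252076
opening: 0.0286
[ 0.5355 -0.021   0.1932] F [ 0.1038 -0.2842 -0.533 ] M [ 0.0267  0.0568 -0.012 ] yawz 174.3873972755886 t 55.075 q6 -2.0212285258531604
to notch units [ 0.0092 -0.0765 -3.0155]
```

```bash
python3 -m inch '[[[0,-0.12,0,0,1],[0.01,-0.12,-0.4,0,1],[0.01,-0.12,-0.8,0,1],[0.01,-0.12,-1.2,0,1],[0.01,-0.12,-1.6,0,1],[0.01,-0.12,-1.9,0,1],[0.01,-0.12,-2.2,0,1],[0.01,-0.12,-2.5,0,1],[0.01,-0.12,-2.7,0,1],[0.01,-0.12,-2.88,0,1],[0.01,-0.12,-2.88,0,1]]]'|grep opening; python3 st.py
python3 -m inch '[[[0,0.08,0,0,1],[0,0.12,0,0,1],[0,0.14,0,0,1]]]'|grep opening; python3 st.py
python3 - <<'E'
from h import *
im=viewer.snapshot("scene")[:,:,::-1];im2=viewer.snapshot("wrist")[:,:,::-1]
a=cv2.resize(im[130:300,215:360],(400,470),interpolation=cv2.INTER_CUBIC);b=cv2.resize(im2,(400,300));b=cv2.copyMakeBorder(b,0,170,0,0,cv2.BORDER_CONSTANT)
cv2.imwrite("pics/crop21.png",np.hstack([a,b]))
E
```

```text
opening: 0.0286
[ 0.6222 -0.0288  0.1992] F [ 0.1241 -0.2748 -1.2079] M [ 0.0855  0.059  -0.    ] yawz 174.39393177224494 t 56.5 q6 -1.9568150097477282
opening: 0.0286
[ 0.6221 -0.0289  0.1949] F [-0.2343  0.4266 -1.5596] M [ 0.0621  0.0733 -0.0671] yawz 174.39586654975815 t 56.875 q6 -1.956939259662866
```

View pics/crop21.png

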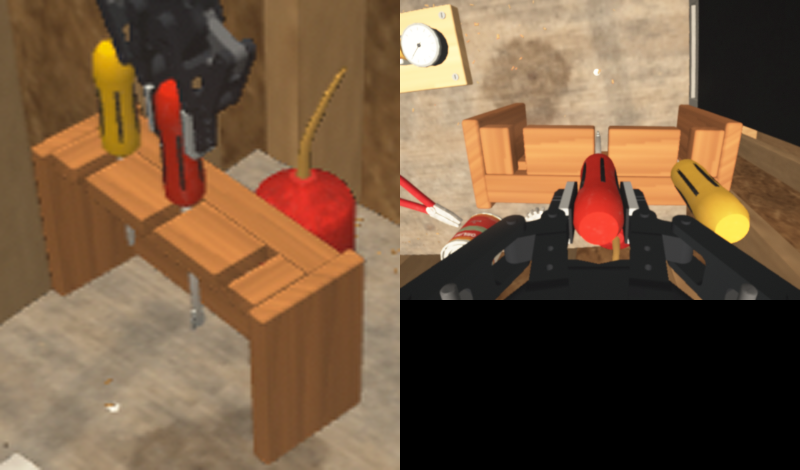

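```bash
lo(){ python3 -c "
from bench import r
import sys;sys.exit(0 if r.state()['contact_force'][2]<2 else 1)"; }
python3 -m inch '[[[0,0.04,0,0,1],[0,0.07,0,0,1],[0,0.07,0,0,1]]]'>/dev/null; python3 st.py
lo && python3 -m inch '[[[0,0.04,0,0,1],[0,0.04,0,0,1]]]'>/dev/null; python3 st.py
lo && python3 -m inch '[[[0,0.04,0,0,1],[0,0.04,0,0,1]]]'>/dev/null; python3 st.py
lo && python3 -m inch '[[[0,0.03,0,0,1],[0,0.03,0,0,1]]]'>/dev/null; python3 st.py
python3 -m inch '[[[0,0,0,0,0.6],[0,0,0,0,0.5],[0,0,0,0,0.4],[0,0,0,0,0.38],[0,0,0,0,0.38]]]'|grep opening; python3 st.py
python3 -m inch '[[[0,-0.3,0,0,0.38],[0,-0.8,0,0,0.38],[0,-1.6,0,0,0.38],[0,-2.6,0,0,0.38],[0,-3.6,0,0,0.38],[0,-4.2,0,0,0.38],[0,-4.2,0,0,0.38],[0,-4.2,0,0,0.38]]]'|grep opening; python3 st.py
python3 - <<'E'
from h import *
im=viewer.snapshot("scene")[:,:,::-1];cv2.imwrite("pics/s22.png",im)
def st(im,lo,hi,x0,x1,y0,y1):
    k=cv2.inRange(cv2.cvtColor(im,cv2.COLOR_BGR2HSV),lo,hi)[y0:y1,x0:x1];n,_,s,c=cv2.connectedComponentsWithStats(k);i=1+s[1:,4].argmax();return s[i],c[i]
s0=cv2.imread("pics/scene0.png")
for n,a in (("before",s0),("after",im.copy())): print(n,"red",*st(a,(0,190,60),(6,255,255),240,306,130,230),"yellow",*st(a,(19,140,120),(29,255,255),240,306,130,230))
E
```

```text
[ 0.6222 -0.0289  0.1927] F [-0.251  -0.2161 -1.2216] M [ 0.0537  0.1026 -0.0044] yawz 174.3958841882695 t 57.35 q6 -1.9569711138590777
[ 0.6221 -0.029   0.1914] F [ 0.4681 -0.7494 -1.3854] M [0.0786 0.0813 0.0075] yawz 174.39314242583455 t 57.6 q6 -1.9569787677635857
[ 0.6223 -0.029   0.1905] F [-0.6347  0.4622  1.3215] M [ 0.0542  0.1525 -0.055 ] yawz 174.4018693761447 t 57.85 q6 -1.9569938743157345
[ 0.6225 -0.0291  0.1904] F [-1.6988  0.0678  5.1043] M [ 0.1812  0.7893 -0.0322] yawz 174.41027213221324 t 58.1 q6 -1.957028707024801
opening: 0.0529
[ 0.6224 -0.0291  0.1903] F [ 0.0577 -0.6613  0.9363] M [0.0109 0.114  0.0078] yawz 174.41212760815003 t 58.725 q6 -1.9570044004812708
opening: 0.0531
[ 0.62   -0.0271  0.3161] F [-0.582   0.2312 -0.3932] M [-0.0049  0.0883 -0.0081] yawz 174.40656374804533 t 59.725 q6 -1.9552734561645668
before red [ 34  29  17  46 507] [41.8067 49.8501] yellow [  8  14  17  43 495] [16.5131 33.3838]
after red [ 33  31  16  45 515] [40.2641 51.8583] yellow [  8  14  17  43 497] [16.5231 33.3481]
```

```bash
python3 -c "
from bench import r
print(r.job_done(), r.state()['time_s'])"
```

```text
the job is handed in; nothing more can be done
the job is handed in; nothing more can be done
```

I handed the job in at about 60 s with the screwdriver back in the rack, but I can't confirm that the valve is fully shut.

**What I did:** I took the red flat screwdriver from the middle notch and felt for the slot. The blade dropped about 3.7 mm, to the slot floor, and I turned clockwise against a drag of about 0.1 N m. Then I hung the screwdriver back in the middle notch and withdrew the gripper.

**Last checks that passed:**
- **Screwdriver:** the handle's foot met the bar at the same height as when I first gripped it. It was released into the notch, a few millimetres further forward than at the start, as I intended.
- **Other screwdriver:** it is in the same pixels as before.
- **Gripper:** it is clear of everything and feels no force.

**Checks that failed or disagreed:**
- **Valve shut:** the visible slot turned only about 42 to 48° (0.73 to 0.84 rad). That closes the valve only if it started at about 0.7 to 0.8 rad or more. I never felt a clear hard stop. Torque peaked at about 0.26 N m, then the blade slipped sideways.
- **Later tries:** two more clockwise turns measured 0.1 to 0.2 N m but did not visibly move the slot. A counter-clockwise search met 0.15 N m and may have backed the spindle off a little: my last, weak slot reading was 55 to 65°, against 48° before. After that I could not find the slot again, with the blade meeting only the face at every angle I tried.
- **Forces:** the readings I saw stayed under about 9 N on the face, but they come only at the end of each move, so a brief peak could have been missed.
- **Pictures:** I viewed about 20, well past the budget of 10.

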